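Dock and stock the bench carrier

TASK

Fit the white lift-out carrier into its dock on the bench: tuck the metal tongue on its edge under the dock's rear lip while the carrier is held tilted, then swing the other edge down until the carrier lies flat and fully home, and let go of it. Then stock it with whatever is out on the bench: stand the small screw-cap bottle and the screw-cap pot upright in the rear bay next to the lip, and lay the marker pens flat inside the front bay, away from the lip. Leave the timer, the tape roll and the glass beaker where they are.

Things in the scene. Friction and masses are not known exactly. Their poses are not given: they have to be found in the camera images.
- dock: Fixed grey plate, 217 x 232 mm (x from -98 to +119 mm), top 8 mm above the bench, yaw within 0.2 rad. Origin on the bench under the home carrier's centre; x points to the rear lip. Metal side guides: inner faces at y = -108 and +108 mm, 14 mm above the plate. Two front stops: inner face at x = -86 mm, 12 mm above the plate. Rear wall at x = 107 mm.
- dock_lip (a point): Middle of the free edge of the dock's rear lip, at its underside: x = 95 mm in the dock, 13 mm above the plate; the lip is 5 mm thick, 190 mm wide, and overhangs to the wall at x = 107 mm. The carrier cannot go straight down past it: its tongue must enter tilted, 0.2 to 0.4 rad, front up.
- carrier_grip (a point): Centre of the black bar handle of the loose white carrier (0.35 kg), 50 mm above its underside; axes are the carrier's, x toward the tongue, z up. Bar 12 mm thick along x, 90 mm long along y, 18 mm high, on two posts on the 8 mm divider, whose top is 35 mm above the underside. When home this point is 58 mm above the bench at x = -2 mm of the dock.
- carrier_tongue (a point): Middle of the tip edge of the carrier's metal tongue, half-way up (3 mm above the underside), 107 mm in +x from the handle's centre. Tongue 6 mm thick, 160 mm wide, flush with the underside, reaching 22 mm beyond the tray. Home it has about 2 mm play to the rear, 3 mm to the front, 5 mm sideways.
- bottle_mid (a point): Small glass screw-cap bottle standing upright, diameter 44 mm, 88 mm high, about 0.22 kg, straight body up to about 60 mm, cap above; point on its axis half-way up (44 mm). May be absent. Goes in the rear bay.
- pot_mid (a point): White plastic screw-cap pot standing upright, diameter 52 mm, 82 mm high, about 0.16 kg, straight body up to about 60 mm, cap above; point on its axis half-way up (41 mm). May be absent. Goes in the rear bay.
- pen_1_mid (a point): centre (half-way up) of marker pen 1, a straight plain pen lying on the bench, 140 mm long along its own y, 12 mm wide, 10 mm high, grasped across its width; may be absent. Goes in the front bay.
- pen_2_mid (a point): centre (half-way up) of marker pen 2, a straight plain pen lying on the bench, 140 mm long along its own y, 12 mm wide, 10 mm high, grasped across its width; may be absent. Goes in the front bay.
- pen_3_mid (a point): centre (half-way up) of marker pen 3, a straight plain pen lying on the bench, 140 mm long along its own y, 12 mm wide, 10 mm high, grasped across its width; may be absent. Goes in the front bay.
- carrier: The white two-bay tray, 166 x 206 mm (x by y) plus tongue; origin at the centre of its underside, handle's centre 2 mm toward -x. Walls 5 mm thick, 35 mm high; floor 5 mm.
- rear_bay (a point): Centre of the floor of the rear bay (next to the tongue), 76 x 196 mm inside (x by y), 5 mm above the underside, 42 mm in +x from the handle; axes as the carrier's.
- front_bay (a point): Centre of the floor of the front bay (away from the tongue), 72 x 196 mm inside (x by y), 5 mm above the underside, 40 mm in -x from the handle; axes as the carrier's.
- bottle: The small bottle; origin at the centre of its underside.
- pot: The pot; origin at the centre of its underside.
- pen_1: Pen 1; origin under its centre.
- pen_2: Pen 2; origin under its centre.
- pen_3: Pen 3; origin under its centre.
- timer: Bystander: white kitchen-style timer, 62 x 62 x 18 mm, origin under its centre. Leave it.
- tape: Bystander: roll of tape, 104 mm across, 25 mm high, origin under its centre. Leave it.
- glass_beaker: Bystander: glass beaker, 63 mm across, 75 mm high, origin under its centre. Leave it.
There are look-alikes about, which are no part of the job. Leave any purple look-alike of the bottle alone.

How it is judged:
On the way, in this order (a step that is already met when the one before it is completed fails the run):
1. the carrier's tongue is under the dock's lip while the carrier is still tilted (x of carrier_tongue in the frame of dock above 0.098 m and z of carrier_tongue in the frame of dock between 0.005 and 0.0195 m and y of carrier_tongue in the frame of dock between -0.012 and 0.012 m and angle between carrier_grip's own z axis and vertical above 0.06 rad), for 0.1 s.
2. the carrier lies flat and home in the dock, tongue under the lip, and has been let go (x of carrier_grip in the frame of dock between -0.009 and 0.005 m and y of carrier_grip in the frame of dock between -0.009 and 0.009 m and z of carrier_grip in the frame of dock below 0.063 m and angle between carrier_grip's own z axis and vertical below 0.04 rad and angle between the x axis of carrier_grip and the x axis of dock, either way round below 0.08 rad and x of carrier_tongue in the frame of dock above 0.098 m and z of carrier_tongue in the frame of dock below 0.017 m and contact force between the fingers and carrier below 0.3 N), for 0.2 s.
At the end, for the whole second after the job is handed in: Carrier home in the dock (7 mm along, 9 mm across, 5 mm high, 0.04 rad level), tongue under the lip; bottle and pot, if present, upright (0.15 rad) on the rear bay's floor; each pen present inside the front bay below its rim, within 0.27 rad of level; all at rest (x of carrier_grip in the frame of dock between -0.009 and 0.005 m and y of carrier_grip in the frame of dock between -0.009 and 0.009 m and z of carrier_grip in the frame of dock below 0.063 m and angle between carrier_grip's own z axis and vertical below 0.04 rad and angle between the x axis of carrier_grip and the x axis of dock, either way round below 0.08 rad and x of carrier_tongue in the frame of dock above 0.098 m and z of carrier_tongue in the frame of dock below 0.017 m and linear speed of each of carrier, bottle, pot, pen_1, pen_2, pen_3 below 0.02 m/s and x of bottle_mid in the frame of carrier_grip between 0.018 and 0.068 m and y of bottle_mid in the frame of carrier_grip between -0.085 and 0.085 m and z of bottle_mid in the frame of carrier_grip below 0.007 m and angle between each of bottle_mid, pot_mid's own z axis and vertical below 0.15 rad and x of pot_mid in the frame of carrier_grip between 0.018 and 0.068 m and y of pot_mid in the frame of carrier_grip between -0.085 and 0.085 m and z of pot_mid in the frame of carrier_grip below 0.004 m and x of pen_1_mid in the frame of carrier_grip between -0.074 and -0.006 m and y of pen_1_mid in the frame of carrier_grip between -0.06 and 0.06 m and z of each of pen_1_mid, pen_2_mid, pen_3_mid in the frame of carrier_grip below -0.014 m and angle between pen_1_mid's own y axis and vertical between 1.3 and 1.84 rad and x of pen_2_mid in the frame of carrier_grip between -0.074 and -0.006 m and y of pen_2_mid in the frame of carrier_grip between -0.06 and 0.06 m and angle between pen_2_mid's own y axis and vertical between 1.3 and 1.84 rad and x of pen_3_mid in the frame of carrier_grip between -0.074 and -0.006 m and y of pen_3_mid in the frame of carrier_grip between -0.06 and 0.06 m and angle between pen_3_mid's own y axis and vertical between 1.3 and 1.84 rad); the robot touches nothing.
It fails at once if a bystander (timer, tape roll, glass beaker) was moved by more than 3 cm (distance of any of timer, tape, glass_beaker from where it was at the start of the episode above 0.03 m).
Of bottle, pot, pen_1, pen_2, pen_3 only 4 to 5 are there at a start; the rules pass over those that are not, and their reading is None.
At some moment in a run one of pen_1, pen_2, pen_3 may be knocked a few centimetres aside while the robot is not near it.
It also fails if it takes over 208 s, if anything falls off the work surface, if the arm or the gripper's body presses on something with over 40 N, if the wrist force passes 120 N, or if a joint passes its speed limit or range.

ROBOT

A 6-joint arm with a two-finger parallel gripper is mounted at the origin on a cart in front of the work surface, level with it; the furniture and walls round the work are solid. World frame = base frame: x ahead of the robot, y to its left, z up, the work surface at z = 0. Lengths are in m, angles in rad, forces in N, time in s.
With the tool pointing down it reaches from about 0.35 to 0.775 m from the base axis. Payload 7.3 kg.
Tool frame: the origin (TCP) lies between the finger pads; the fingertips stand 25 mm ahead of it and the grasp point (between the pads) lies 6 mm ahead of it; y points along the fingers, z is the direction in which the jaws open and shut, and the axes are right-handed (so a half turn about y gives the same grasp; the last joint's range is limited). The gripper opens to 92 mm and grips with 3 to 60 N. Pads are 19 mm wide; open, the fingers measure 130 mm over their backs; the gripper's body (75 mm by 190 mm) begins 47 mm behind the grasp point.
Start: joints at [-1.435, 0.342, 1.524, -0, 1.275, -0.146], TCP at [0.146, -0.504, 0.252] pointing down, gripper open.
Joint ranges: [-2.53, 2.53], [-0.77, 2.02], [0.04, 2.7], [-1, 4.14], [0.28, 2.66], [-3.11, 3.11]. Speed limits (rad/s): [2.57, 2.57, 3.14, 3.14, 3.14, 3.14].

INTERFACE

Orientations are given as [roll, pitch, yaw] about the fixed x, y, z axes, in that order (R = Rz(yaw) Ry(pitch) Rx(roll)).
In Python, from cell import sensors, read_camera, hand_in gives the robot as it stands. The module is installed in compiled form; this text tells all that it offers.
- The arm moves only by the tool send_rows, never from a script. Its argument "motion" is a list that holds one entry, the list of rows, each a list of 4 numbers: the shift along the tool's x, y, z in m, then the turn about the tool's y in degrees. In form: [[[tx, ty, tz, twist], ...]]. A call has 1 to 8 rows; each row is the pose to reach, as a shift and turn from the pose measured when the call began, along the tool's axes at that moment; what a row does not reach only later rows make up. A row lasts 1/10 s, in which the tool goes at most 50 mm and 8.59 degrees, less where a joint would pass 70% of its speed; a pose out of reach is approached as far as the arm can. A call with a gripper value outside its range is refused whole. "gripper" is the opening, from 0 (shut) to 1 (fully open), set as the call begins (left out, the last holds). The fingers move at their own pace and stop on an object; "grip_force" is the grip in N (left out, the last holds). Time passes only in rows, so rows that repeat a pose let the fingers close. It gives the time, the measured TCP pose, the force and the opening at its end, in the units of the state.
- sensors.observe(): the state, without advancing time (a new reading comes with each control period).
- read_camera(name): name is "scene" or "top"; returns a dict with "frame" (480x640x3 uint8, red, green, blue), "fx", "fy", "cx", "cy" (pixels), "extrinsics" (4x4, takes a point from world to camera coordinates). Camera axes: x right, y up, looking along -z (the intrinsics and any distortion apply to the point x, -y, -z); pixel columns grow to the right and rows downward; lengths in m; the calibration is good to about 2 mm. A picture is of the moment at which its call begins. There is no depth.
- hand_in(): hands the job in, once; it reports no verdict.
The state is a dict: "time": time; "qpos": joint angles; "qvel": joint speeds; "joint_efforts": joint torques, N m; "tool_pos": TCP position; "tool_rot": TCP orientation; "contact_force": force on the tool from outside, world axes, zero at the start; "torque": the same for the moment, N m; "opening": finger opening in m.
Only numpy, scipy, OpenCV 4.12 (cv2) and the standard library are available. Lean on these libraries where they do the work, as an engineer would, in place of code of your own. Each camera call takes 0.05 s, during which the arm holds its last target.

## Working session

There is one attempt and no reset: what is moved stays moved. The work goes in short steps, Python scripts to look and compute and a tool call to move; the robot and the scene stay as the last step left them, time stands still between calls to the robot, and variables do not carry over. Pictures are saved under pics/ and viewed, and the job is handed in when it is done.

Besides the shell and the picture viewer there is one more tool, called after "Emit:" as name(argument=value, ...) on one line, values as JSON. send_rows: Moves the arm, as the interface text tells. Its arguments: {"type":"object","properties":{"motion":{"type":"array"},"gripper":{"type":"number"},"grip_force":{"type":"number"}},"required":["motion"]}

```bash
mkdir -p pics; ls; cat > h.py <<'E'
import numpy as np, cv2
from cell import sensors, read_camera, hand_in
from scipy.spatial.transform import Rotation as R
def shot(name,fn=None):
    c=read_camera(name)
    if fn: cv2.imwrite('pics/'+fn+'.png',c['frame'][:,:,::-1])
    return c
def proj(c,P):
    P=np.atleast_2d(P); E=c['extrinsics']
    q=P@E[:3,:3].T+E[:3,3]
    return np.c_[c['fx']*q[:,0]/-q[:,2]+c['cx'], c['fy']*-q[:,1]/-q[:,2]+c['cy']]
def ray(c,uv,z):
    uv=np.atleast_2d(np.array(uv,float)); E=c['extrinsics']
    d=np.c_[(uv[:,0]-c['cx'])/c['fx'],-(uv[:,1]-c['cy'])/c['fy'],-np.ones(len(uv))]@E[:3,:3]
    o=-E[:3,:3].T@E[:3,3]
    t=(z-o[2])/d[:,2]
    return o+d*t[:,None]
E
python3 - <<'E'
from h import *
for n in ('scene','top'):
    c=shot(n,n+'0'); print(n,c['frame'].shape,{k:(v.tolist() if hasattr(v,'tolist') else v) for k,v in c.items() if k!='frame'})
print(sensors.observe())
E
```

```text
pics
scene (480, 640, 3) {'fx': 486.47969153247004, 'fy': 486.47969153247004, 'cx': 313.21544757666675, 'cy': 233.5354732010832, 'extrinsics': [[-0.5914682508486371, -0.8062789053454578, 0.008923846311100055, 0.3112018127207985], [0.6310727475288296, -0.45599526017721004, 0.6275472173648236, -0.3541835760735542], [-0.5019088518490863, 0.37680585118977244, 0.7785273630031787, -1.064912974707156], [0.0, 0.0, 0.0, 1.0]]}
top (480, 640, 3) {'fx': 533.968230022116, 'fy': 533.968230022116, 'cx': 319.9663426252186, 'cy': 241.49892043683724, 'extrinsics': [[0.025475768624438802, -0.9996330405027412, -0.009207037973159748, 0.0008230760019113467], [0.9841010979808826, 0.023458411595204884, 0.1760532075204861, -0.5342611125931923], [-0.17577262063761653, -0.013545746958920388, 0.9843375938028118, -1.4139301919830283], [0.0, 0.0, 0.0, 1.0]]}
{'time': 0.1, 'qpos': array([-1.43504749e+00,  3.42612217e-01,  1.52490155e+00,  6.58081376e-06,
        1.27540690e+00, -1.46025396e-01]), 'qvel': array([-0.00087329, -0.00163815, -0.00263204,  0.00133182,  0.00045122,
        0.00053259]), 'joint_efforts': array([ 1.88858095e-03, -4.32006383e+01, -2.44693637e+01,  7.19745364e-02,
        5.25413977e-02, -4.34479239e-05]), 'tool_pos': array([ 0.14594783, -0.50396912,  0.25114259]), 'tool_rot': array([-1.57210930e+00,  1.99462808e-04, -2.85982047e+00]), 'contact_force': array([-1.00734551, -0.05038903,  0.00547283]), 'torque': array([0.02160786, 0.00726998, 0.00650699]), 'opening': 0.09159489539140574}
```

View pics/scene0.png

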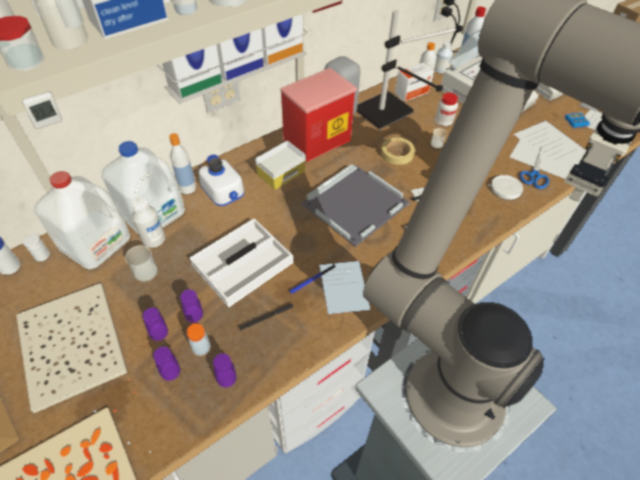

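View pics/top0.png

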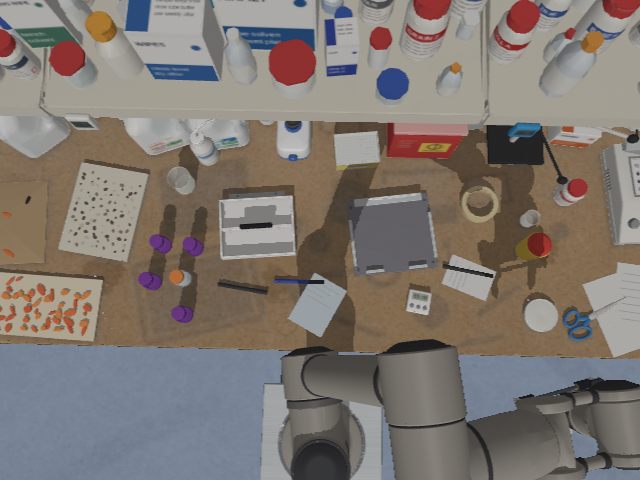

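```bash
python3 - <<'E'
import cv2
t=cv2.imread('pics/top0.png'); s=cv2.imread('pics/scene0.png')
cv2.imwrite('pics/c1.png',cv2.resize(t[160:340,120:350],(800,626),interpolation=cv2.INTER_CUBIC)[:600])
cv2.imwrite('pics/c2.png',cv2.resize(t[160:340,345:600],(800,565),interpolation=cv2.INTER_CUBIC))
cv2.imwrite('pics/c3.png',cv2.resize(s[60:240,370:600],(766,600),interpolation=cv2.INTER_CUBIC))
cv2.imwrite('pics/c4.png',cv2.resize(s[170:400,110:420],(800,594),interpolation=cv2.INTER_CUBIC))
E
```

```text
(no output)
```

View pics/c1.png

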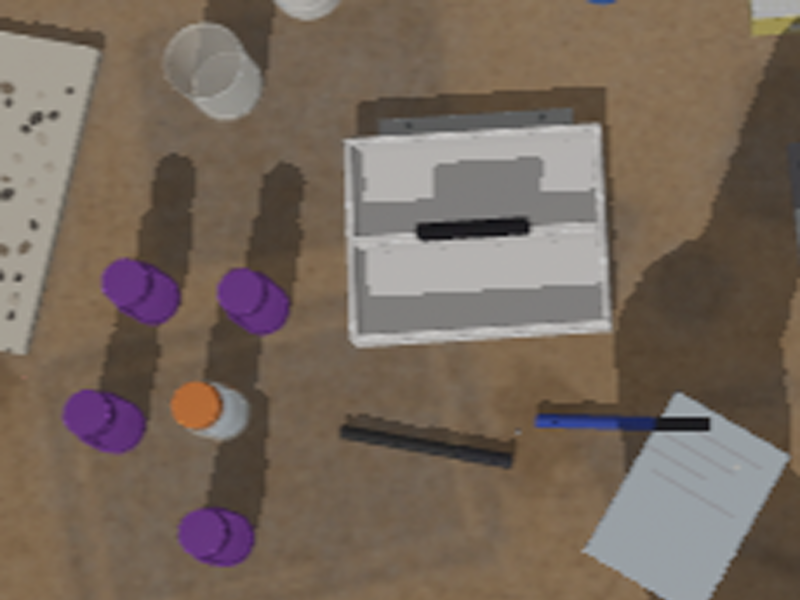

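View pics/c2.png

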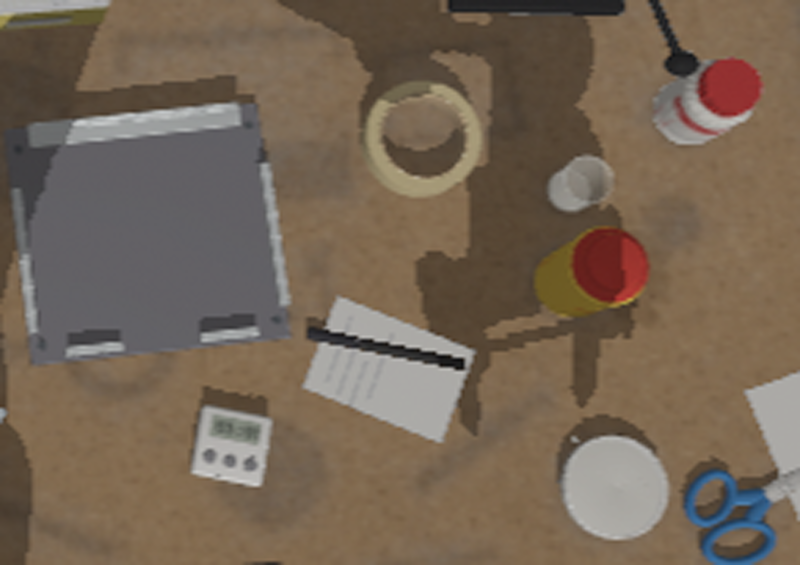

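View pics/c3.png

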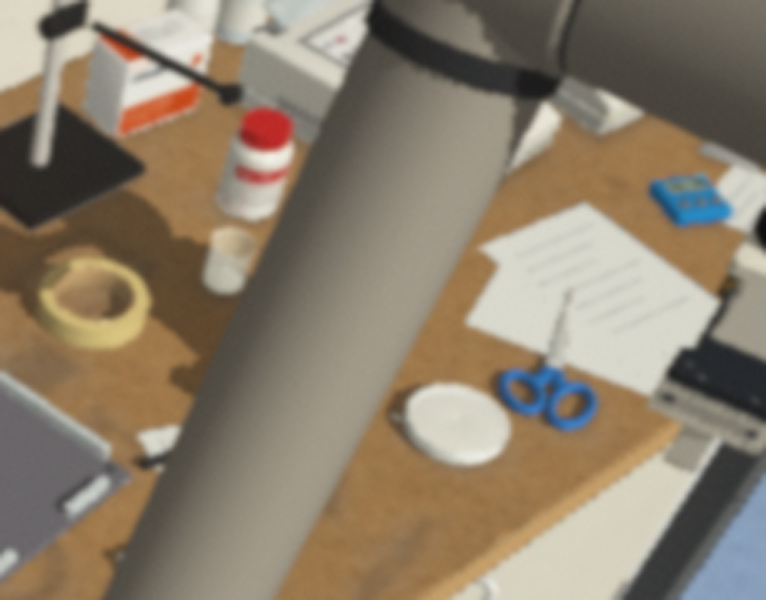

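View pics/c4.png

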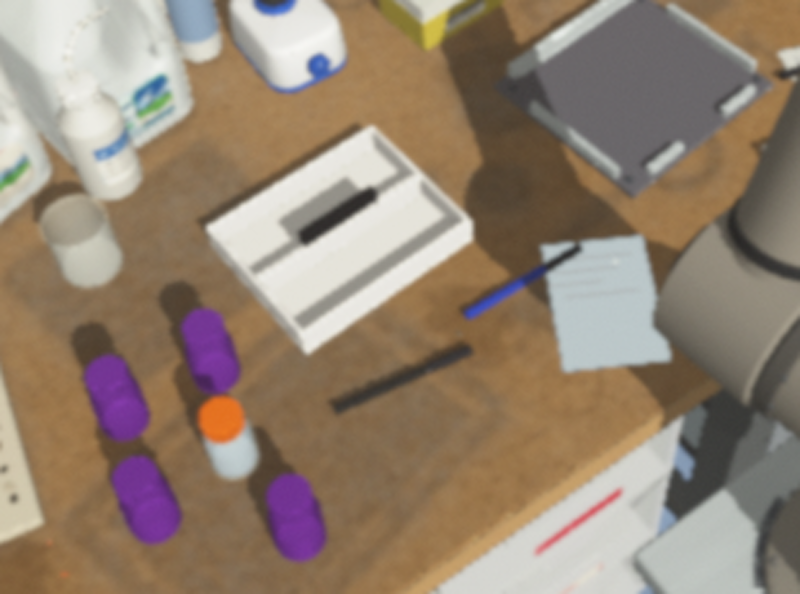

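```bash
python3 - <<'E'
from h import *
c=shot('top')
print('dist centre', ray(c,[[320,240]],0))
L=lambda a,b,z:(ray(c,[a],z)[0],ray(c,[b],z)[0])
def sc(p,x0,y0,f): return [x0+p[0]/f-0.0, y0+p[1]/f]
f=800/230
g=800/255
for n,a,b,ff,x0 in [('blk',(342,432),(512,462),f,120),('blue',(537,421),(709,424),f,120),('blk2',(308,331),(464,364),g,345)]:
    A,B=L(sc(a,x0,160,ff),sc(b,x0,160,ff),0.008); print(n,A.round(3),B.round(3),np.linalg.norm(A-B).round(3),((A+B)/2).round(3))
# yellow pot: cap circle top diameter, cap center ; base centre
for z in (0,.06,.08,.1,.12): 
    print(z,[ray(c,[sc(p,345,160,g)],z)[0].round(3)[:2] for p in [(572,266),(648,266),(536,275),(570,318)]])
print('redwhite',[ray(c,[sc(p,345,160,g)],z)[0].round(3)[:2] for p,z in [((690,130),0),((700,85),.09),((760,85),.09)]])
print('orange',[ray(c,[sc(p,120,160,f)],z)[0].round(3)[:2] for p,z in [((172,405),0.088),((222,405),.088),((197,405),.088),((223,412),0.03)]])
E
```

```text
dist centre [[0.54685091 0.01466471 0.        ]]
blk [0.414 0.294 0.008] [0.393 0.157 0.008] 0.138 [0.404 0.225 0.008]
blue [0.427 0.138 0.008] [0.428 0.001 0.008] 0.137 [0.427 0.07  0.008]
blk2 [ 0.481 -0.33   0.008] [ 0.455 -0.467  0.008] 0.139 [ 0.468 -0.399  0.008]
0 [array([ 0.547, -0.569]), array([ 0.549, -0.637]), array([ 0.538, -0.536]), array([ 0.5  , -0.565])]
0.06 [array([ 0.536, -0.546]), array([ 0.538, -0.611]), array([ 0.528, -0.515]), array([ 0.491, -0.543])]
0.08 [array([ 0.533, -0.539]), array([ 0.534, -0.603]), array([ 0.524, -0.508]), array([ 0.488, -0.535])]
0.1 [array([ 0.529, -0.531]), array([ 0.53 , -0.594]), array([ 0.521, -0.501]), array([ 0.485, -0.527])]
0.12 [array([ 0.525, -0.523]), array([ 0.527, -0.586]), array([ 0.517, -0.494]), array([ 0.482, -0.52 ])]
redwhite [array([ 0.675, -0.681]), array([ 0.691, -0.651]), array([ 0.692, -0.702])]
orange [array([0.424, 0.408]), array([0.425, 0.37 ]), array([0.424, 0.389]), array([0.425, 0.384])]
```

```bash
python3 - <<'E'
import cv2
t=cv2.imread('pics/top0.png'); s=cv2.imread('pics/scene0.png')
def crop(im,x0,y0,w,h,f,fn):
    o=cv2.resize(im[y0:y0+h,x0:x0+w],(w*f,h*f),interpolation=cv2.INTER_CUBIC)
    for i in range(0,w,10): cv2.putText(o,str(x0+i),(i*f,8),0,.3,(0,255,0),1); cv2.line(o,(i*f,10),(i*f,14),(0,255,0),1)
    for i in range(10,h,10): cv2.putText(o,str(y0+i),(0,i*f+4),0,.3,(0,255,0),1); cv2.line(o,(20,i*f),(25,i*f),(0,255,0),1)
    cv2.imwrite('pics/'+fn+'.png',o)
crop(t,340,185,105,95,6,'d1'); crop(s,300,160,110,85,7,'d2'); crop(t,210,185,95,80,7,'d3')
E
```

```text
(no output)
```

View pics/d1.png

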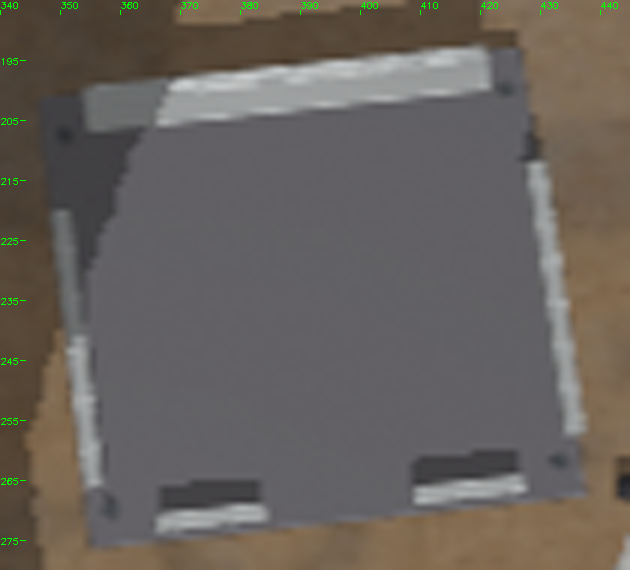

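View pics/d2.png

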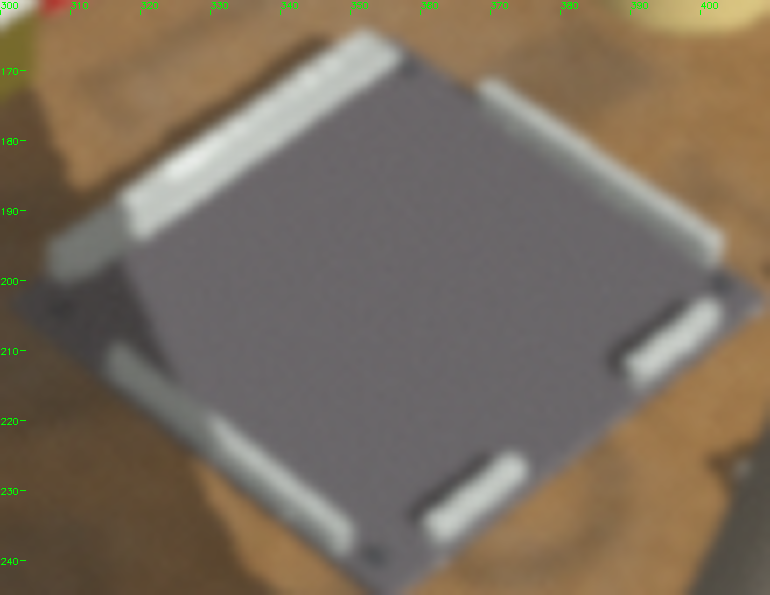

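View pics/d3.png

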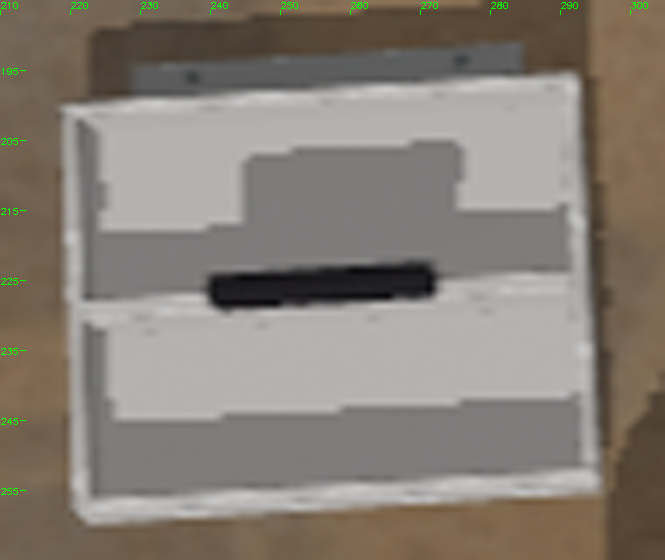

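```bash
cat > fit.py <<'E'
from h import *
def fit2d(M,W):
    M=np.array(M)[:,:2];W=np.array(W)[:,:2]; m=M.mean(0);w=W.mean(0)
    a=M-m;b=W-w; th=np.arctan2((a[:,0]*b[:,1]-a[:,1]*b[:,0]).sum(),(a*b).sum())
    Rm=np.array([[np.cos(th),-np.sin(th)],[np.sin(th),np.cos(th)]]); t=w-Rm@m
    return t,th,((M@Rm.T+t)-W)*1000
E
python3 - <<'E'
from fit import *
ct=shot('top');cs=shot('scene')
for c in(ct,cs): print('cam',(-c['extrinsics'][:3,:3].T@c['extrinsics'][:3,3]).round(3))
def go(c,L,f,x0,y0):
    M=[l[0] for l in L]; W=[ray(c,[((l[2][0]+.5)/f-.5+x0,(l[2][1]+.5)/f-.5+y0)],l[1])[0] for l in L]
    t,th,r=fit2d(M,W); print(t.round(4),round(th,4)); print(r.round(1).tolist())
go(ct,[((-.098,.116),.008,(90,548)),((-.098,-.116),.008,(586,495)),((.119,-.116),.008,(522,35)),((.119,.116),.008,(40,100)),((.095,.095),.026,(84,130)),((.095,-.095),.026,(491,88))],6,340,185)
go(cs,[((-.098,.116),.008,(385,597)),((-.098,-.116),.008,(765,290)),((.119,.116),.008,(5,305)),((.095,.095),.026,(62,284)),((.095,-.095),.026,(402,62))],7,300,160)
# carrier frame origin = handle
print('carrier')
go(ct,[((.085,.103),.035,(62,105)),((.085,-.103),.035,(578,73)),((-.081,-.103),.035,(600,472)),((-.081,.103),.035,(78,505))],7,210,185)
go(ct,[((.006,.045),.059,(208,278)),((.006,-.045),.059,(434,263)),((-.006,-.045),.059,(436,295)),((-.006,.045),.059,(212,308))],7,210,185)
E
```

```text
cam [ 0.277 -0.006  1.486]
cam [-0.127  0.491  1.049]
[ 0.5592 -0.1863] 0.136
[[0.0, -0.6], [1.2, -1.0], [-3.7, 0.9], [2.0, 2.1], [-0.3, -1.8], [0.8, 0.3]]
[ 0.5571 -0.1797] 0.1436
[[-3.4, 1.3], [-2.2, 2.0], [1.4, 1.6], [-1.6, -6.4], [5.8, 1.5]]
carrier
[0.5751 0.191 ] 0.0896
[[1.6, -0.7], [2.1, 0.5], [-1.7, -0.1], [-2.0, 0.3]]
[0.5724 0.1907] 0.088
[[-0.1, 0.4], [-0.3, -1.1], [0.5, -0.9], [-0.2, 1.6]]
```

```bash
cat > mv.py <<'E'
from h import *
import sys
def delta(p,yaw=None):
    s=sensors.observe(); Rm=R.from_euler('xyz',s['tool_rot']).as_matrix()
    d=Rm.T@(np.array(p)-s['tool_pos']); y=s['tool_rot'][2]
    tw=0 if yaw is None else -np.degrees((yaw-y+np.pi)%(2*np.pi)-np.pi)
    return d.round(4).tolist()+[round(tw,2)]
def st():
    s=sensors.observe(); return round(s['time'],2),s['tool_pos'].round(4).tolist(),s['tool_rot'].round(4).tolist(),s['contact_force'].round(1).tolist(),round(s['opening'],4),s['qpos'].round(2).tolist()
if __name__=='__main__':
    a=[float(v) for v in sys.argv[1:]]
    print(st()); print(delta(a[:3],a[3] if len(a)>3 else None))
E
python3 mv.py .5725 .191 .2 -1.482
```

```text
(0.25, [0.146, -0.5041, 0.2514], [-1.5714, 0.0001, -2.8598], [-0.2, 0.1, 0.1], 0.0918, [-1.43, 0.34, 1.52, 0.0, 1.28, -0.15])
[-0.603, 0.0519, -0.5491, np.float64(-78.94)]
```

Emit:
send_rows(motion=[[[-0.3,0.0,-0.273,-40],[-0.3,0.0,-0.273,-40],[-0.3,0.0,-0.273,-40],[-0.3,0.0,-0.273,-40],[-0.3,0.0,-0.273,-40],[-0.3,0.0,-0.273,-40],[-0.3,0.0,-0.273,-40],[-0.3,0.0,-0.273,-40]]], gripper=0.6)

```text
time: 1.05
tool_pos: [0.3558, -0.1615, 0.2519]
tool_rot: [-1.57, 0.0, -2.162]
contact_force: [0.5, -0.9, -0.5]
opening: 0.0551
```

```bash
python3 mv.py .5725 .191 .2 -1.482; python3 -c "
from h import *
shot('scene','scene1')"
```

```text
(1.05, [0.3558, -0.1615, 0.2519], [-1.5704, 0.0005, -2.1621], [0.5, -0.9, -0.5], 0.0551, [-0.62, 0.09, 1.85, 0.0, 1.2, -0.03])
[-0.4134, 0.052, -0.0167, np.float64(-38.97)]
```

View pics/scene1.png

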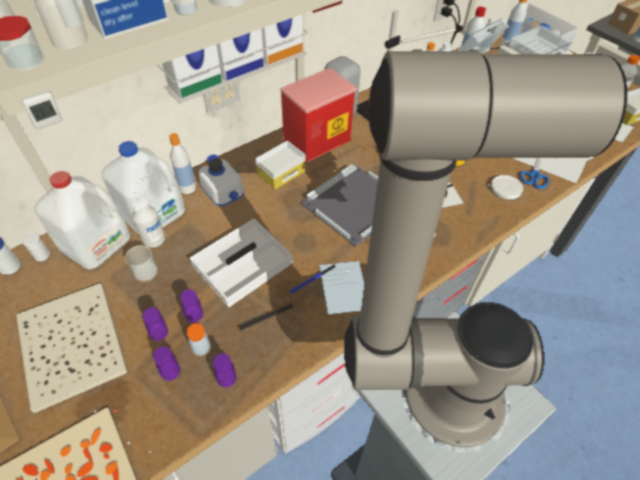

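Emit:
send_rows(motion=[[[-0.413,0.05,-0.017,-39],[-0.413,0.05,-0.017,-39],[-0.413,0.05,-0.017,-39],[-0.413,0.05,-0.017,-39],[-0.413,0.05,-0.017,-39],[-0.413,0.05,-0.017,-39],[-0.413,0.05,-0.017,-39],[-0.413,0.05,-0.017,-39]]])

```text
time: 1.9
tool_pos: [0.5607, 0.1793, 0.2063]
tool_rot: [-1.568, 0.004, -1.475]
contact_force: [1.1, -0.5, -0.3]
opening: 0.0549
```

Emit:
send_rows(motion=[[[-0.02,0,0,0],[-0.02,0,0,0]]])

```text
time: 2.1
tool_pos: [0.5584, 0.2021, 0.2052]
tool_rot: [-1.57, 0.004, -1.471]
contact_force: [0.2, -0.7, -0.3]
opening: 0.0552
```

```bash
python3 mv.py .5725 .191 .11 -1.482; python3 -c "
from h import *
for n in ('scene','top'): shot(n,n+'2')
import cv2
a=cv2.imread('pics/top2.png');cv2.imwrite('pics/top2c.png',a)"
```

```text
(2.1, [0.5584, 0.2021, 0.2052], [-1.5696, 0.0043, -1.4713], [0.2, -0.7, -0.3], 0.0552, [0.22, 0.5, 1.4, 0.0, 1.24, 0.12])
[0.0128, 0.0951, 0.0128, np.float64(0.61)]
```

View pics/scene2.png

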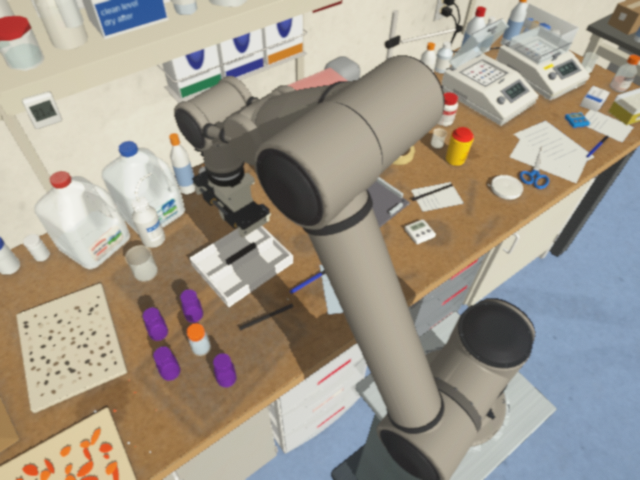

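View pics/top2c.png

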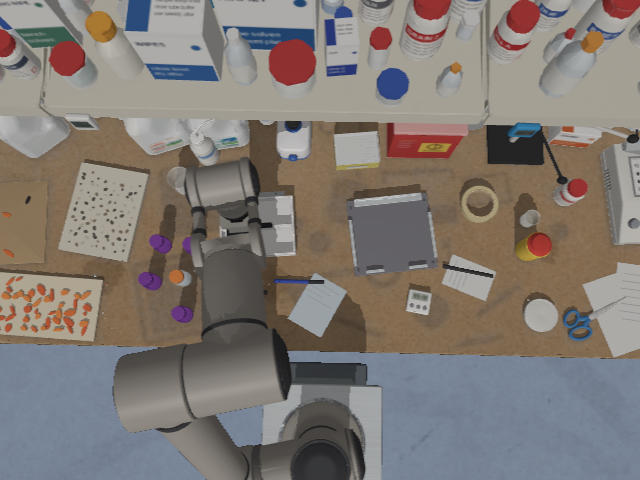

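Emit:
send_rows(motion=[[[0.0065,0.03,0.0065,0.6],[0.013,0.06,0.013,0.6],[0.013,0.095,0.013,0.6],[0.013,0.095,0.013,0.6],[0.013,0.095,0.013,0.6]]])

```text
time: 2.7
tool_pos: [0.5729, 0.1866, 0.1117]
tool_rot: [-1.569, 0.003, -1.486]
contact_force: [-0.1, -0.6, 0.3]
opening: 0.055
```

```bash
python3 mv.py .5725 .191 .056 -1.482; python3 -c "
from h import *
shot('scene','scene3')
a=cv2.imread('pics/scene3.png')[150:330,150:390];cv2.imwrite('pics/s3c.png',cv2.resize(a,(800,600)))"
```

```text
(2.7, [0.5729, 0.1866, 0.1117], [-1.5694, 0.003, -1.4859], [-0.1, -0.6, 0.3], 0.055, [0.19, 0.62, 1.48, 0.0, 1.04, 0.1])
[-0.0043, 0.0557, -0.0001, np.float64(-0.22)]
```

View pics/s3c.png

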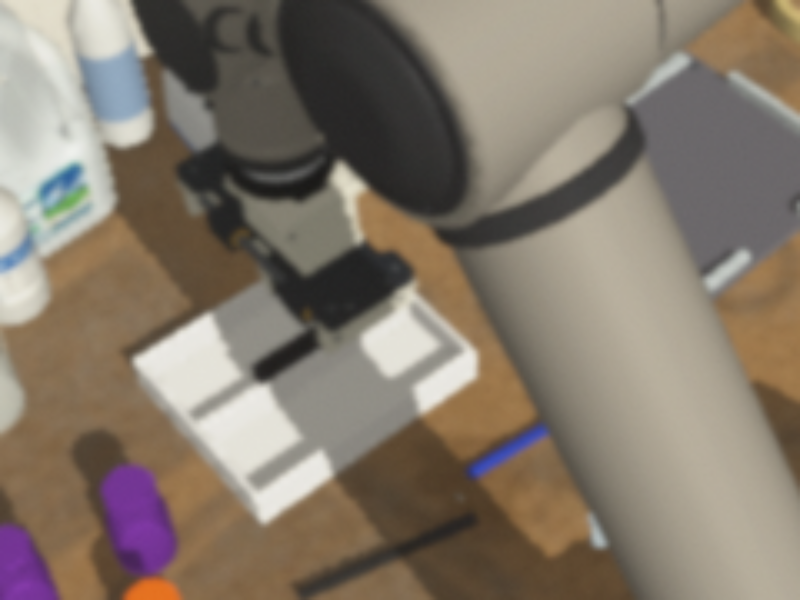

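The jaws straddle the handle. Next I lower and close.

Emit:
send_rows(motion=[[[-0.0043,0.02,0,-0.2],[-0.0043,0.04,0,-0.2],[-0.0043,0.0557,0,-0.2],[-0.0043,0.0557,0,-0.2],[-0.0043,0.0557,0,-0.2]]])

```text
time: 3.25
tool_pos: [0.5745, 0.1916, 0.0591]
tool_rot: [-1.564, 0.004, -1.482]
contact_force: [0.6, 0.2, 1.1]
opening: 0.0553
```

Emit:
send_rows(motion=[[[0,0,0,0],[0,0,0,0],[0,0,0,0],[0,0,0,0],[0,0,0,0]]], gripper=0.0, grip_force=35)

```text
time: 3.75
tool_pos: [0.5745, 0.1917, 0.0592]
tool_rot: [-1.564, 0.004, -1.482]
contact_force: [0.0, -0.6, -0.7]
opening: 0.0194
```

```bash
python3 mv.py .5725 .191 .056 -1.482
```

```text
(3.75, [0.5745, 0.1917, 0.0592], [-1.5638, 0.0036, -1.482], [0.0, -0.6, -0.7], 0.0194, [0.19, 0.69, 1.52, 0.0, 0.93, 0.1])
[0.0005, 0.0032, -0.0021, np.float64(-0.0)]
```

Emit:
send_rows(motion=[[[0,0.002,0,0],[0,0.002,0,0],[0,0.002,0,0],[0,0.002,0,0]]])

```text
time: 4.15
tool_pos: [0.5744, 0.1917, 0.0574]
tool_rot: [-1.564, 0.004, -1.482]
contact_force: [-2.5, 0.2, 5.1]
opening: 0.0118
```

```bash
python3 mv.py .5725 .191 .12 -1.482
```

```text
(4.15, [0.5744, 0.1917, 0.0574], [-1.564, 0.0036, -1.4821], [-2.5, 0.2, 5.1], 0.0118, [0.19, 0.69, 1.52, 0.0, 0.93, 0.1])
[0.0003, -0.0626, -0.0015, np.float64(-0.0)]
```

Emit:
send_rows(motion=[[[0,-0.02,0,0],[0,-0.04,0,0],[0,-0.07,0,0],[0,-0.1,0,0],[0,-0.1,0,0]]])

```text
time: 4.65
tool_pos: [0.5758, 0.1917, 0.1608]
tool_rot: [-1.557, 0.004, -1.482]
contact_force: [0.7, -0.3, -3.6]
opening: 0.0118
```

```bash
python3 mv.py .542 -.189 .156 -1.434; python3 -c "
from h import *
shot('scene','scene4')
a=cv2.imread('pics/scene4.png')[120:330,110:390];cv2.imwrite('pics/s4c.png',cv2.resize(a,(800,600)))"
```

```text
(4.65, [0.5758, 0.1917, 0.1608], [-1.557, 0.0043, -1.4819], [0.7, -0.3, -3.6], 0.0118, [0.19, 0.56, 1.43, 0.0, 1.14, 0.1])
[0.3762, 0.0022, -0.0675, np.float64(-2.74)]
```

View pics/s4c.png

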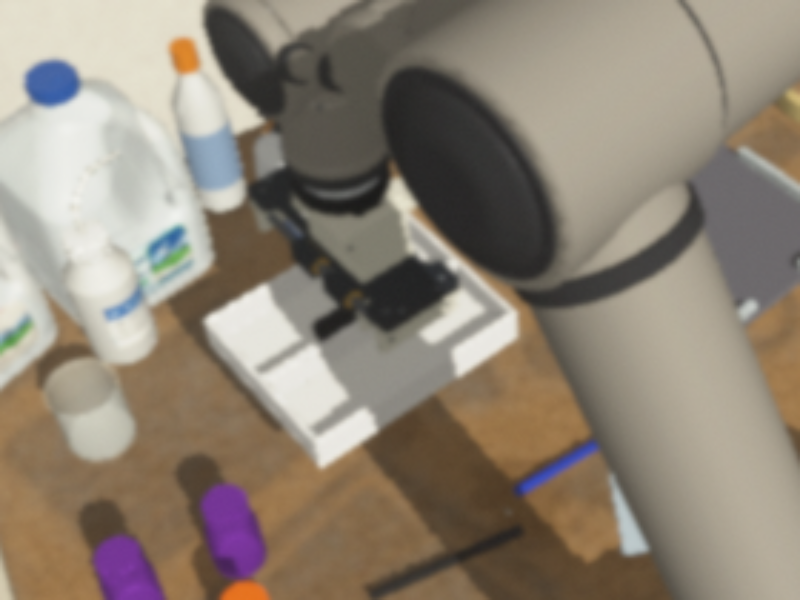

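Emit:
send_rows(motion=[[[0.025,0,-0.005,-0.2],[0.07,0,-0.012,-0.5],[0.12,0,-0.02,-0.9],[0.17,0,-0.03,-1.3],[0.22,0,-0.04,-1.7],[0.27,0,-0.05,-2.1],[0.32,0,-0.06,-2.5],[0.35,0,-0.0675,-2.7]]])

```text
time: 5.5
tool_pos: [0.5367, -0.1659, 0.1536]
tool_rot: [-1.564, 0.005, -1.436]
contact_force: [1.1, 0.7, -4.3]
opening: 0.0119
```

```bash
python3 mv.py .540 -.189 .10 -1.434
```

```text
(5.5, [0.5367, -0.1659, 0.1536], [-1.5643, 0.0049, -1.4362], [1.1, 0.7, -4.3], 0.0119, [-0.44, 0.5, 1.56, 0.01, 1.08, -0.58])
[0.0236, 0.0535, -0.0002, np.float64(-0.13)]
```

Emit:
send_rows(motion=[[[0.012,0,0,-0.1],[0.0236,0.02,0,-0.1],[0.0236,0.04,0,-0.1],[0.0236,0.05,0,-0.1],[0.0236,0.053,0,-0.1],[0.0236,0.053,0,-0.1]]])

```text
time: 6.1
tool_pos: [0.54, -0.1882, 0.0998]
tool_rot: [-1.566, 0.006, -1.434]
contact_force: [-0.3, 0.5, -3.7]
opening: 0.0119
```

```bash
python3 mv.py .540 -.189 .08 -1.434; python3 -c "
from h import *
shot('scene','scene5');shot('top','top5')
a=cv2.imread('pics/scene5.png')[110:290,250:490];cv2.imwrite('pics/s5c.png',cv2.resize(a,(800,600)))
a=cv2.imread('pics/top5.png')[175:295,320:480];cv2.imwrite('pics/t5c.png',cv2.resize(a,(800,600)))"
```

```text
(6.1, [0.54, -0.1882, 0.0998], [-1.5655, 0.0058, -1.4337], [-0.3, 0.5, -3.7], 0.0119, [-0.47, 0.58, 1.59, 0.01, 0.97, -0.62])
[0.0009, 0.0198, -0.0002, np.float64(0.02)]
```

View pics/s5c.png

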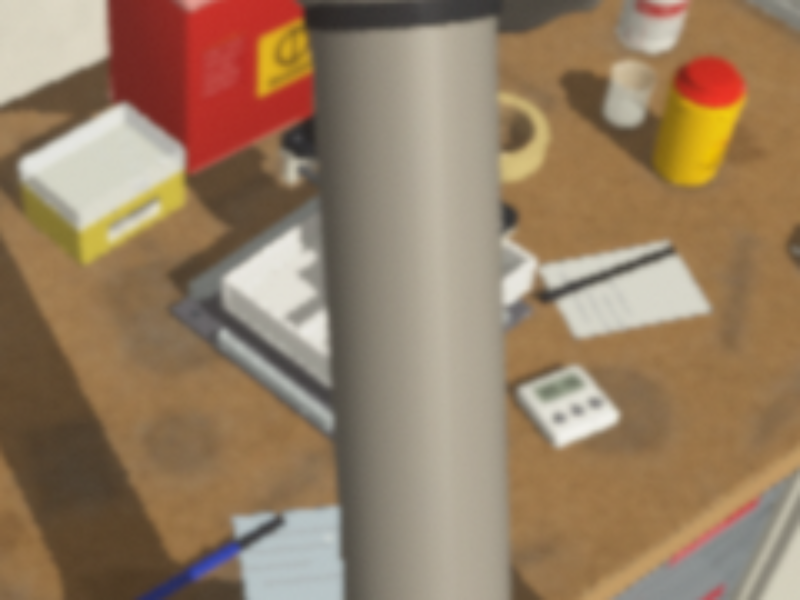

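View pics/t5c.png

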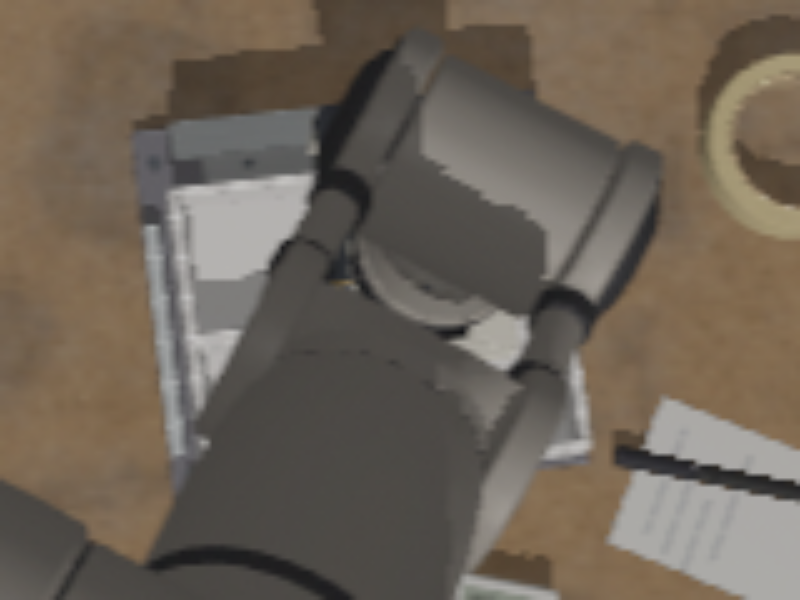

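```bash
cat > dk.py <<'E'
from fit import *
D=np.array([.5592,-.1863]);Y=.137
def todock(p): 
    p=np.array(p)[...,:2]-D; c,s=np.cos(Y),np.sin(Y); return np.stack([p[...,0]*c+p[...,1]*s,-p[...,0]*s+p[...,1]*c],-1)
def toworld(x,y): c,s=np.cos(Y),np.sin(Y); return D+np.array([x*c-y*s,x*s+y*c])
E
python3 - <<'E'
from dk import *
c=shot('top')
q=lambda u,v:((u+.5)/5-.5+320,(v+.5)/5-.5+175)
for n,p,z in [('rimTL',(170,188),.0775),('rimBR',(592,452),.0775),('tongueL',(165,155),.048),('tongue mid-top edge',(316,140),.048),('lip edge L',(170,158),.026),('lip back L',(170,122),.026)]:
    print(n,(todock(ray(c,[q(*p)],z)[0])*1000).round(1))
E
```

```text
rimTL [ 66.8 102.8]
rimBR [-101.2 -101.9]
tongueL [ 92.5 100.9]
tongue mid-top edge [91.4 16.8]
lip edge L [95.7 96.5]
lip back L [116.4  94. ]
```

Emit:
send_rows(motion=[[[0.0005,0.007,0,0],[0.0005,0.014,0,0],[0.0005,0.019,0,0],[0.0005,0.021,0,0],[0.0005,0.0215,0,0]]])

```text
time: 6.75
tool_pos: [0.5407, -0.1891, 0.0793]
tool_rot: [-1.564, 0.004, -1.434]
contact_force: [-0.3, -1.0, -3.8]
opening: 0.0113
```

```bash
python3 mv.py .540 -.189 .08 -1.434
```

```text
(6.75, [0.5407, -0.1891, 0.0793], [-1.5637, 0.0045, -1.434], [-0.3, -1.0, -3.8], 0.0113, [-0.47, 0.61, 1.6, 0.01, 0.92, -0.62])
[-0.0002, -0.0007, -0.0007, np.float64(0.0)]
```

Emit:
send_rows(motion=[[[0,0.001,0,0],[0,0.002,0,0],[0,0.003,0,0],[0,0.0035,0,0]]])

```text
time: 7.15
tool_pos: [0.5414, -0.1891, 0.0766]
tool_rot: [-1.562, 0.004, -1.434]
contact_force: [1.7, 2.2, 4.0]
opening: 0.0119
```

```bash
python3 mv.py .540 -.189 .08 -1.434;
```

```text
(7.15, [0.5414, -0.1891, 0.0766], [-1.562, 0.0037, -1.4338], [1.7, 2.2, 4.0], 0.0119, [-0.47, 0.62, 1.6, 0.01, 0.92, -0.62])
[-0.0004, -0.0034, -0.0014, np.float64(0.01)]
```

Emit:
send_rows(motion=[[[0,0,-0.001,0],[0,0,-0.001,0],[0,0,-0.001,0],[0,0,-0.001,0],[0,0,-0.001,0],[0,0,-0.001,0]]], gripper=0.4)

```text
time: 7.75
tool_pos: [0.5404, -0.1893, 0.0766]
tool_rot: [-1.562, 0.004, -1.434]
contact_force: [-0.3, -0.6, -0.0]
opening: 0.0368
```

```bash
python3 mv.py .540 -.189 .08 -1.434;python3 -c "
from h import *
shot('scene','scene6');shot('top','top6')
a=cv2.imread('pics/scene6.png')[110:290,250:490];cv2.imwrite('pics/s6c.png',cv2.resize(a,(800,600)))
a=cv2.imread('pics/top6.png')[175:295,320:480];cv2.imwrite('pics/t6c.png',cv2.resize(a,(800,600)))"
```

```text
(7.75, [0.5404, -0.1893, 0.0766], [-1.5621, 0.0037, -1.4338], [-0.3, -0.6, -0.0], 0.0368, [-0.47, 0.61, 1.61, 0.01, 0.92, -0.62])
[-0.0004, -0.0034, -0.0003, np.float64(0.01)]
```

View pics/s6c.png

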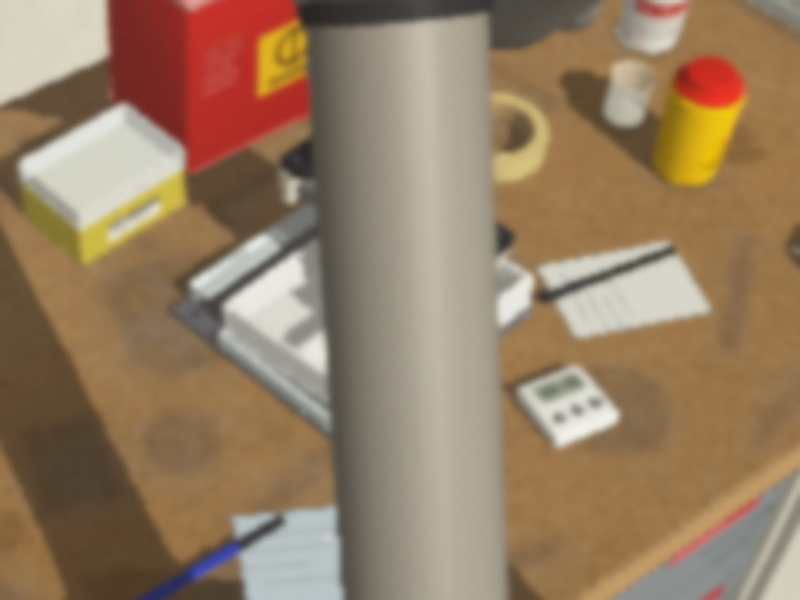

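View pics/t6c.png

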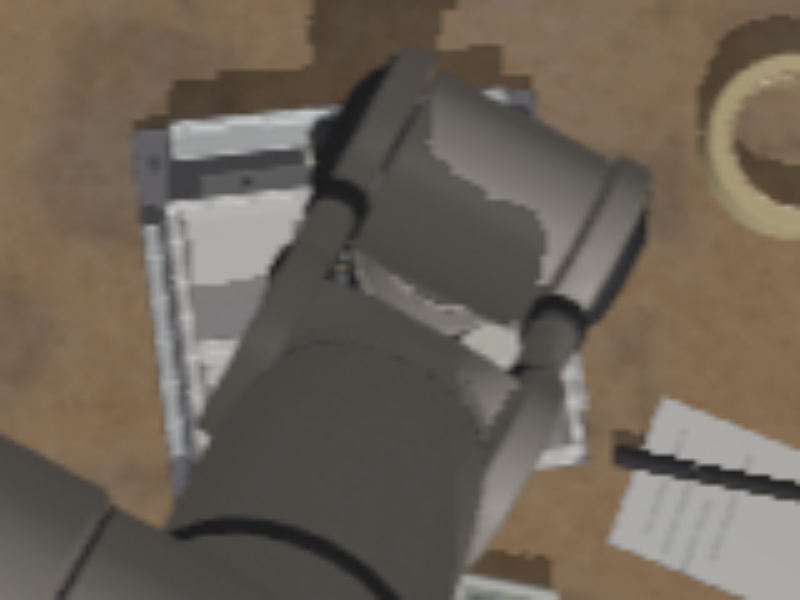

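```bash
python3 - <<'E'
from dk import *
c=shot('top')
q=lambda u,v:((u+.5)/5-.5+320,(v+.5)/5-.5+175)
for n,p,zz in [('rimTL',(168,203),(.043,.055)),('rimBR',(586,458),(.055,.062)),('tongue TL',(200,178),(.014,.026)),('tongue end',(304,164),(.014,.026)),('lip edge',(304,152),(.026,))]:
    for z in zz: print(n,z,(todock(ray(c,[q(*p)],z)[0])*1000).round(1))
E
```

```text
rimTL 0.043 [ 66.4 102.2]
rimTL 0.055 [ 63.7 103.1]
rimBR 0.055 [-101.6 -103.3]
rimBR 0.062 [-102.4 -101.8]
tongue TL 0.014 [85.1 80.1]
tongue TL 0.026 [82.4 81.2]
tongue end 0.014 [86.5 20.7]
tongue end 0.026 [83.8 22.3]
lip edge 0.026 [90.6 21.4]
```

Emit:
send_rows(motion=[[[0,0.002,0.002,0],[0,0.004,0.005,0],[0,0.004,0.008,0],[0,0.004,0.01,0],[0,0.004,0.012,0],[0,0.004,0.014,0],[0,0.004,0.016,0],[0,0.004,0.018,0]]])

```text
time: 8.7
tool_pos: [0.5581, -0.1867, 0.0725]
tool_rot: [-1.563, 0.004, -1.434]
contact_force: [-0.9, 0.1, -0.9]
opening: 0.0367
```

```bash
python3 mv.py .540 -.189 .08 -1.434;python3 - <<'E'
from dk import *
print(todock(sensors.observe()['tool_pos']))
shot('scene','scene7');shot('top','top7')
a=cv2.imread('pics/top7.png')[175:295,320:480];cv2.imwrite('pics/t7c.png',cv2.resize(a,(800,600)))
E
```

```text
(8.7, [0.5581, -0.1867, 0.0725], [-1.5629, 0.0042, -1.4339], [-0.9, 0.1, -0.9], 0.0367, [-0.46, 0.64, 1.56, 0.01, 0.93, -0.6])
[-0.0002, -0.0076, -0.0182, np.float64(0.01)]
[-0.00117761 -0.00024749]
```

View pics/t7c.png

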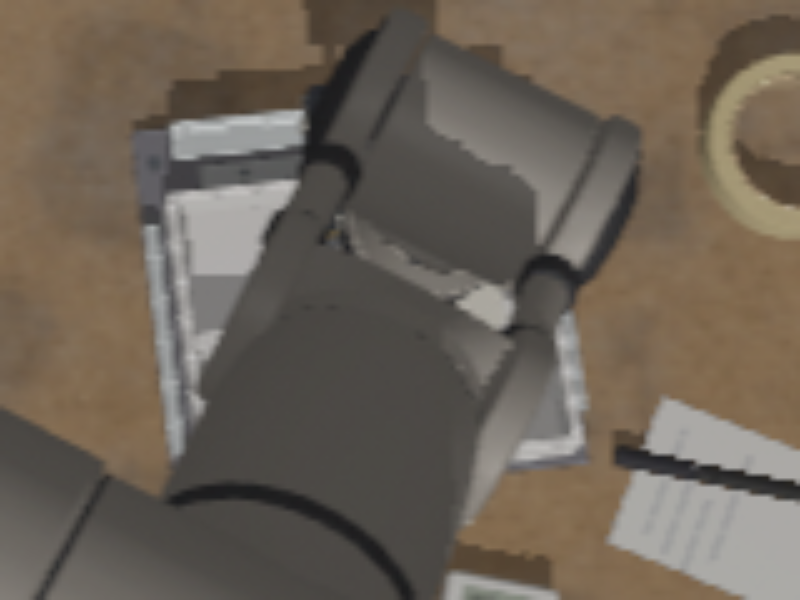

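Emit:
send_rows(motion=[[[0,0,0.001,0],[0,0,0.002,0],[0,0,0.003,0],[0,0,0.004,0],[0,0,0.005,0],[0,0,0.006,0],[0,0,0.006,0],[0,0,0.006,0]]])

```text
time: 9.6
tool_pos: [0.5646, -0.1859, 0.0728]
tool_rot: [-1.562, 0.004, -1.434]
contact_force: [-0.6, -0.3, -1.0]
opening: 0.0367
```

```bash
cat > look.py <<'E'
from dk import *
import sys
k=sys.argv[1]
print(sensors.observe()['contact_force'].round(1),todock(sensors.observe()['tool_pos'])*1000)
shot('scene','scene'+k);shot('top','top'+k)
a=cv2.imread('pics/top%s.png'%k)[175:295,320:480];cv2.imwrite('pics/t%sc.png'%k,cv2.resize(a,(800,600)))
E
python3 look.py 8
```

```text
[-0.6 -0.3 -1. ] [ 5.40995032 -0.357065  ]
```

View pics/t8c.png

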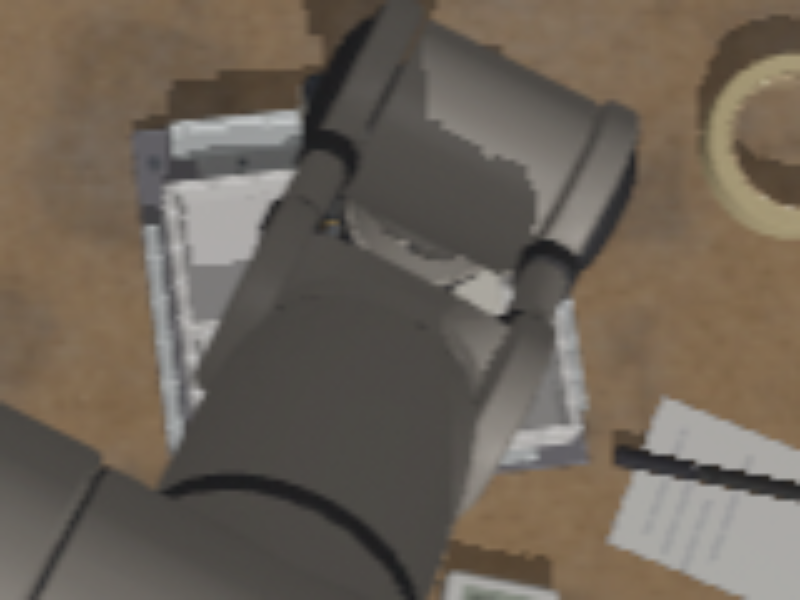

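Emit:
send_rows(motion=[[[0,0,0.0007,0],[0,0,0.0014,0],[0,0,0.002,0],[0,0,0.0025,0],[0,0,0.003,0],[0,0,0.003,0],[0,0,0.003,0],[0,0,0.003,0]]])

```text
time: 10.5
tool_pos: [0.5677, -0.1855, 0.0729]
tool_rot: [-1.561, 0.004, -1.434]
contact_force: [-0.5, -0.7, -0.7]
opening: 0.0365
```

```bash
python3 look.py 9
```

```text
[-0.5 -0.7 -0.7] [ 8.48017524 -0.36657224]
```

View pics/t9c.png

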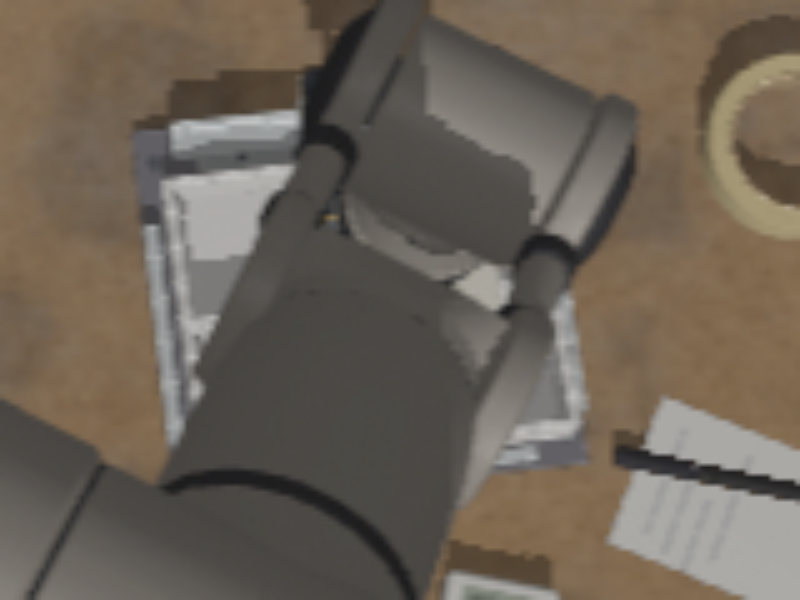

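Emit:
send_rows(motion=[[[0,0,0.0005,0],[0,0,0.001,0],[0,0,0.001,0],[0,0,0.0015,0],[0,0,0.002,0],[0,0,0.002,0]]])

```text
time: 11.2
tool_pos: [0.5689, -0.1851, 0.0729]
tool_rot: [-1.563, 0.004, -1.434]
contact_force: [-5.4, -0.1, 1.6]
opening: 0.0364
```

```bash
python3 look.py 10
```

```text
[-5.4 -0.1  1.6] [ 9.77777401 -0.13295395]
```

View pics/t10c.png

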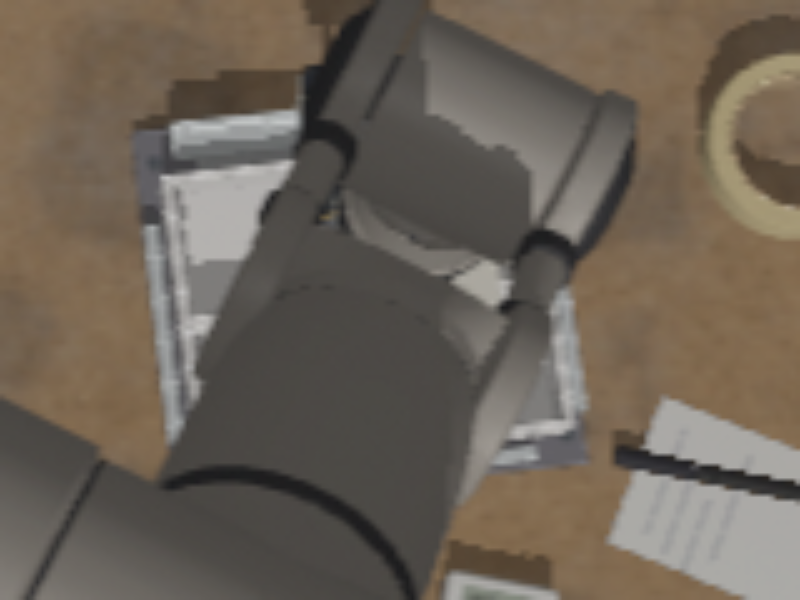

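Emit:
send_rows(motion=[[[0,0,-0.004,0],[0,0,-0.008,0],[0,-0.02,-0.009,0],[0,-0.06,-0.009,0],[0,-0.1,-0.009,0],[0,-0.15,-0.009,0],[0.05,-0.15,-0.1,0],[0.1,-0.15,-0.15,0]]])

```text
time: 12.1
tool_pos: [0.4842, -0.2528, 0.224]
tool_rot: [-1.559, 0.001, -1.43]
contact_force: [-0.9, -0.1, -0.9]
opening: 0.0366
```

```bash
python3 - <<'E'
from h import *
from mv import st
print(st())
shot('scene','s11');shot('top','t11')
E
```

```text
(12.1, [0.4842, -0.2528, 0.224], [-1.559, 0.0008, -1.4303], [-0.9, -0.1, -0.9], 0.0366, [-0.63, 0.4, 1.52, 0.01, 1.22, -0.77])
```

View pics/s11.png

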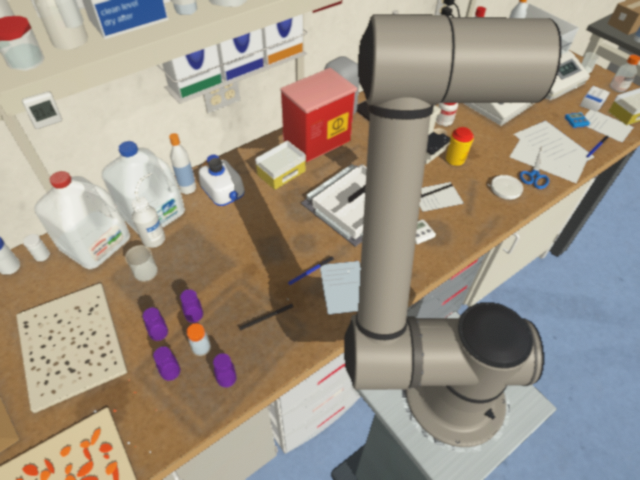

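View pics/t11.png

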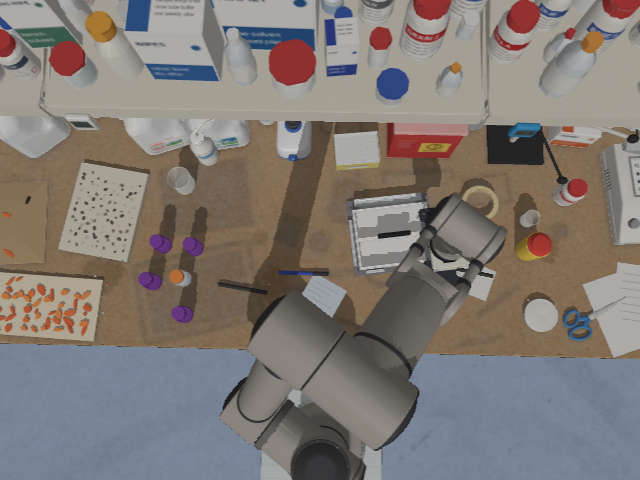

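```bash
python3 - <<'E'
import cv2
t=cv2.imread('pics/t11.png'); s=cv2.imread('pics/s11.png')
def crop(im,x0,y0,w,h,f,fn):
    o=cv2.resize(im[y0:y0+h,x0:x0+w],(w*f,h*f),interpolation=cv2.INTER_CUBIC)
    for i in range(0,w,10): cv2.putText(o,str(x0+i),(i*f,8),0,.3,(0,255,0),1)
    for i in range(10,h,10): cv2.putText(o,str(y0+i),(0,i*f+4),0,.3,(0,255,0),1)
    cv2.imwrite('pics/'+fn+'.png',o)
crop(t,340,185,105,95,6,'e1'); crop(s,295,155,110,85,7,'e2')
E
```

```text
(no output)
```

View pics/e1.png

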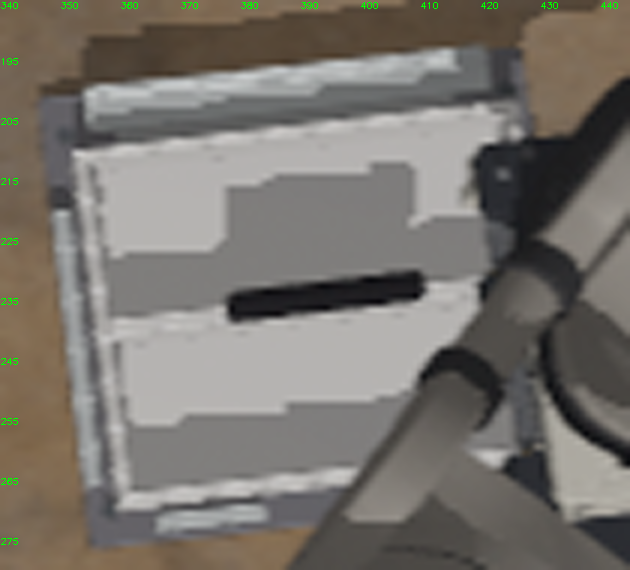

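View pics/e2.png

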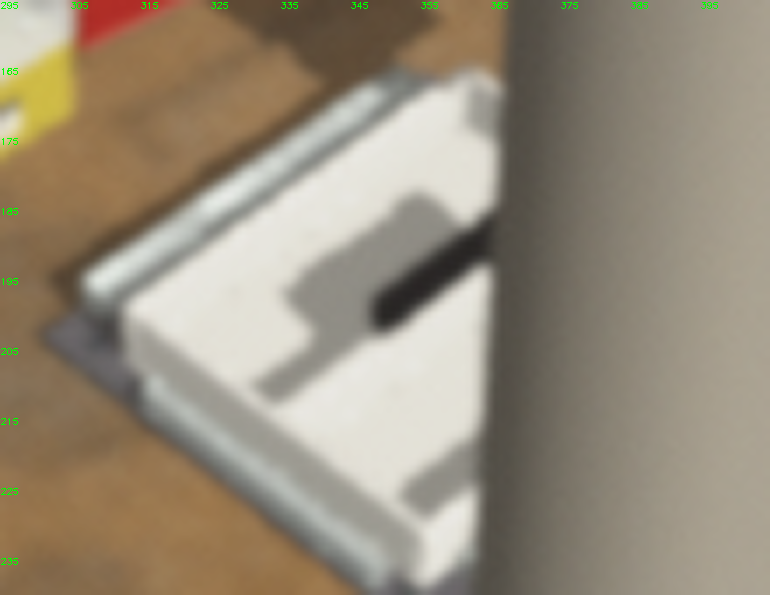

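```bash
python3 - <<'E'
from dk import *
c=shot('top'); q=lambda u,v:((u+.5)/6-.5+340,(v+.5)/6-.5+185)
L=[((.006,.045),(227,297)),((.006,-.045),(421,270)),((-.006,-.045),(424,298)),((-.006,.045),(230,323))]
t,th,r=fit2d([l[0] for l in L],[ray(c,[q(*l[1])],.067)[0] for l in L]); print(t,th,r.round(1).tolist(),todock(t)*1000)
L=[((.085,.103),(72,153)),((-.081,.103),(121,510))]
W=[ray(c,[q(*l[1])],.043)[0] for l in L];print(todock(W)*1000, np.hypot(*(W[0]-W[1])[:2]))
E
python3 mv.py .5585 -.186 .13 -1.434
```

```text
[ 0.55569802 -0.18536266] 0.15820274965931228 [[-0.1, 1.1], [-0.4, -0.5], [0.6, -1.1], [-0.1, 0.6]] [-3.34114859  1.40682846]
[[ 81.29652045 104.84704241]
 [-86.00729228 103.00169801]] 0.1673139894048433
(12.25, [0.4825, -0.2548, 0.2225], [-1.5619, 0.0031, -1.438], [0.7, 0.7, 0.2], 0.0368, [-0.63, 0.4, 1.52, 0.01, 1.22, -0.77])
[-0.0579, 0.0935, 0.0836, np.float64(-0.23)]
```

Emit:
send_rows(motion=[[[-0.03,0.0,0.04,-0.2],[-0.058,0.02,0.0815,-0.2],[-0.058,0.05,0.0815,-0.2],[-0.058,0.08,0.0815,-0.2],[-0.058,0.11,0.0815,-0.2],[-0.058,0.14,0.0815,-0.2],[-0.058,0.156,0.0815,-0.2],[-0.058,0.158,0.0815,-0.2]]], gripper=0.55)

```text
time: 13.05
tool_pos: [0.5563, -0.1844, 0.063]
tool_rot: [-1.565, 0.006, -1.434]
contact_force: [-0.2, 0.6, -0.3]
opening: 0.0503
```

Emit:
send_rows(motion=[[[0,0,0,0],[0,0,0,0],[0,0,0,0],[0,0,0,0],[0,0,0,0],[0,0,0,0],[0,0,0,0],[0,0,0,0]]], gripper=0.0, grip_force=10)

```text
time: 13.85
tool_pos: [0.5564, -0.1846, 0.0635]
tool_rot: [-1.565, 0.005, -1.434]
contact_force: [-2.2, -0.1, 5.4]
opening: 0.0116
```

```bash
python3 mv.py .5567 -.186 .064 -1.434; python3 -c "
from dk import *
print(todock(sensors.observe()['tool_pos'])*1000)"
```

```text
(13.85, [0.5564, -0.1846, 0.0635], [-1.5645, 0.0053, -1.4337], [-2.2, -0.1, 5.4], 0.0116, [-0.45, 0.65, 1.57, 0.01, 0.91, -0.6])
[0.0015, -0.0005, 0.0001, np.float64(0.02)]
[-2.53601613  2.10747255]
```

Gripped lightly. Next I lift about 15 mm so the captured tongue makes the carrier tilt, which makes sure of step 1.

Emit:
send_rows(motion=[[[0,-0.003,0,0],[0,-0.006,0,0],[0,-0.009,0,0],[0,-0.012,0,0],[0,-0.015,0,0],[0,-0.016,0,0],[0,-0.016,0,0]]])

```text
time: 14.55
tool_pos: [0.5563, -0.1846, 0.0796]
tool_rot: [-1.565, 0.005, -1.434]
contact_force: [0.7, 0.1, -6.1]
opening: 0.0126
```

```bash
python3 look.py 12; python3 mv.py .5567 -.186 .064 -1.434; python3 - <<'E'
import cv2
a=cv2.imread('pics/scene12.png')[140:270,270:450];cv2.imwrite('pics/s12c.png',cv2.resize(a,(800,578),interpolation=cv2.INTER_CUBIC))
E
```

```text
[ 0.7  0.1 -6.1] [-2.65271411  2.1053251 ]
(14.65, [0.5562, -0.1846, 0.0794], [-1.5649, 0.0055, -1.4336], [0.6, 0.3, -5.6], 0.0129, [-0.46, 0.63, 1.56, 0.01, 0.95, -0.6])
[0.0015, 0.0154, 0.0002, np.float64(0.02)]
```

View pics/s12c.png

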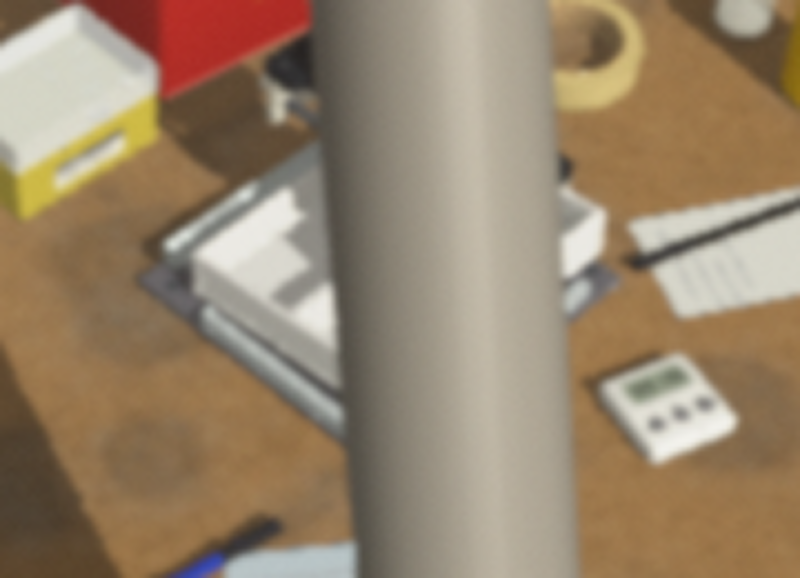

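View pics/t12c.png

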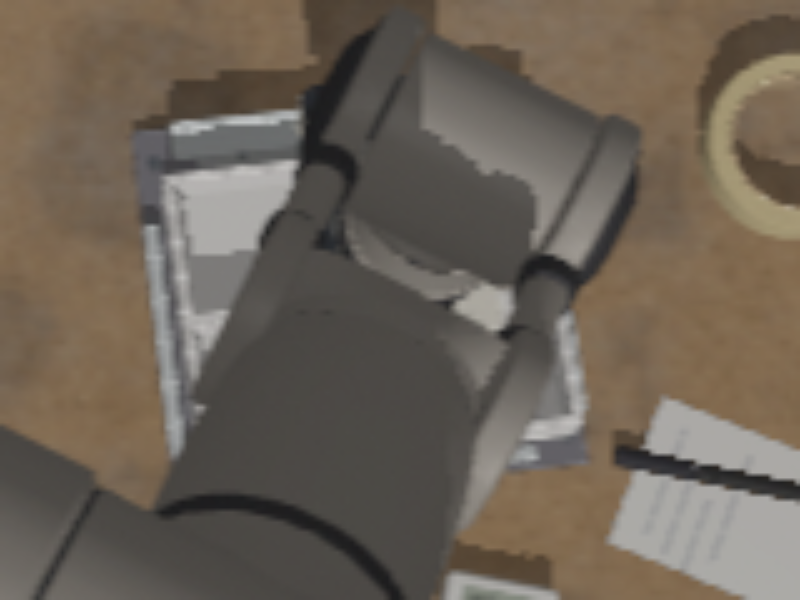

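Emit:
send_rows(motion=[[[0,-0.001,0.001,0],[0,-0.002,0.002,0],[0,-0.003,0.002,0],[0,-0.004,0.002,0],[0,-0.004,0.002,0],[0,-0.004,0.002,0]]])

```text
time: 15.25
tool_pos: [0.5583, -0.1844, 0.0834]
tool_rot: [-1.565, 0.005, -1.434]
contact_force: [0.4, 0.4, -6.8]
opening: 0.0136
```

```bash
python3 look.py 13; python3 mv.py .5567 -.186 .064 -1.434; python3 - <<'E'
import cv2
a=cv2.imread('pics/scene13.png')[140:270,270:450];cv2.imwrite('pics/s13c.png',cv2.resize(a,(800,578),interpolation=cv2.INTER_CUBIC))
E
```

```text
[ 0.4  0.4 -6.8] [-0.65237083  2.02274215]
(15.35, [0.5582, -0.1844, 0.0834], [-1.5647, 0.0054, -1.4336], [0.2, -0.1, -6.2], 0.0136, [-0.45, 0.63, 1.55, 0.01, 0.96, -0.6])
[0.0015, 0.0194, -0.0019, np.float64(0.02)]
```

View pics/s13c.png

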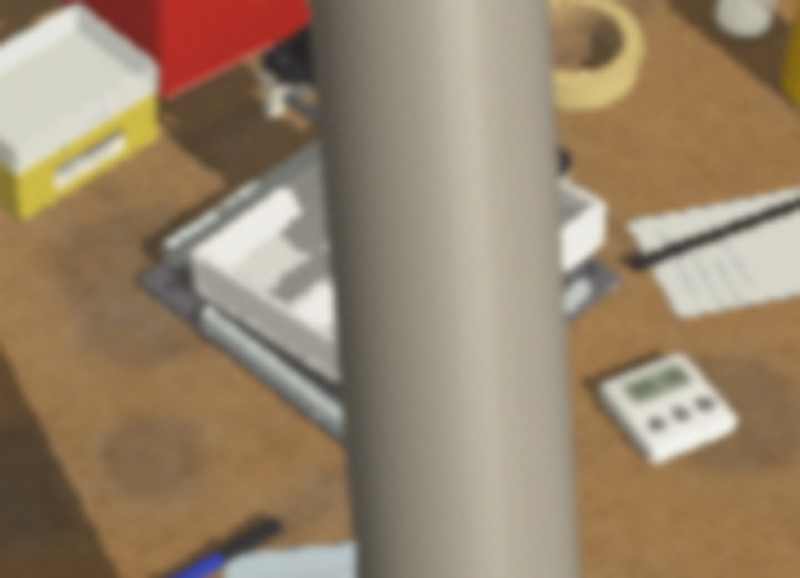

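Emit:
send_rows(motion=[[[0,0.003,-0.001,0],[0,0.006,-0.001,0],[0,0.01,-0.002,0],[0,0.014,-0.002,0],[0,0.017,-0.002,0],[0,0.019,-0.002,0],[0,0.02,-0.002,0],[0,0.02,-0.002,0]]])

```text
time: 16.15
tool_pos: [0.5562, -0.1845, 0.0648]
tool_rot: [-1.565, 0.005, -1.433]
contact_force: [-4.8, 1.5, 8.6]
opening: 0.0116
```

Emit:
send_rows(motion=[[[0,0,0,0],[0,0,0,0],[0,0,0,0],[0,0,0,0],[0,0,0,0],[0,0,0,0]]], gripper=0.4)

```text
time: 16.75
tool_pos: [0.5562, -0.1845, 0.0647]
tool_rot: [-1.565, 0.005, -1.433]
contact_force: [0.2, 0.3, 0.2]
opening: 0.0368
```

Emit:
send_rows(motion=[[[0,-0.03,0,0],[0,-0.07,0,0],[0,-0.11,0,0],[0,-0.15,0,0],[-0.04,-0.15,-0.03,0],[-0.08,-0.15,-0.06,0],[-0.13,-0.15,-0.08,0],[-0.18,-0.15,-0.1,0]]])

```text
time: 17.55
tool_pos: [0.4341, -0.0264, 0.2151]
tool_rot: [-1.564, 0.005, -1.435]
contact_force: [0.2, 0.4, 0.5]
opening: 0.0366
```

```bash
python3 - <<'E'
from h import *
from mv import st
print(st())
shot('scene','s14');shot('top','t14')
E
```

```text
(17.55, [0.4341, -0.0264, 0.2151], [-1.5641, 0.0051, -1.4347], [0.2, 0.4, 0.5], 0.0366, [-0.24, 0.21, 1.82, 0.01, 1.11, -0.38])
```

View pics/t14.png

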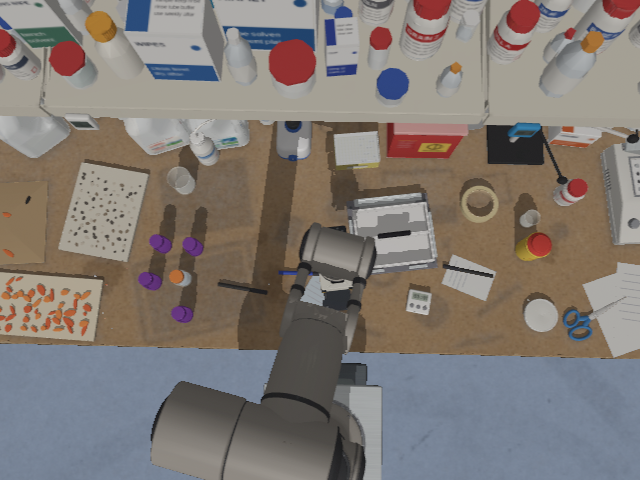

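View pics/s14.png

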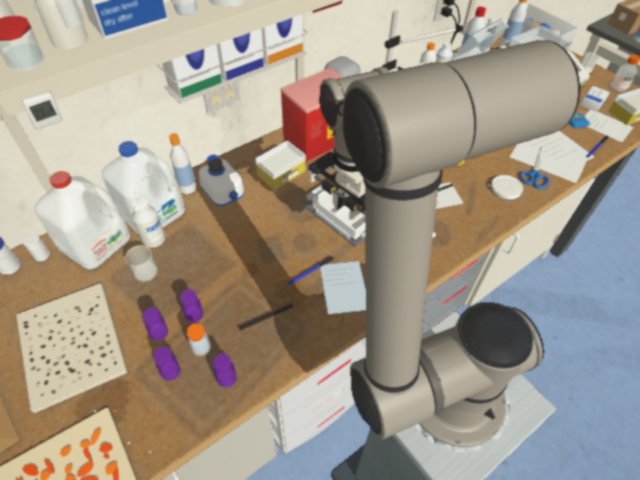

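```bash
python3 - <<'E'
from dk import *
c=shot('top'); im=cv2.imread('pics/t14.png'); s=read_camera('scene'); ims=cv2.imread('pics/s14.png')
hsv=cv2.cvtColor(im,cv2.COLOR_BGR2HSV)
# bar
m=(im.max(2)<70).astype(np.uint8); roi=np.zeros_like(m); roi[215:255,365:420]=m[215:255,365:420]
n,l,stt,cen=cv2.connectedComponentsWithStats(roi)
i=1+stt[1:,4].argmax(); cn=cv2.findContours((l==i).astype(np.uint8),0,2)[0][0]
r=cv2.minAreaRect(cn.astype(np.float32)); print('bar px',cen[i],r,stt[i,4])
P=ray(c,[cen[i]],.064)[0]; b=cv2.boxPoints(r); W=ray(c,b,.067)[:,:2]
e=[W[j]-W[(j+1)%4] for j in range(2)]; e=max(e,key=np.linalg.norm)
print('bar world',P,todock(P)*1000,'yaw',np.arctan2(e[1],e[0])%np.pi-np.pi/2)
# orange caps
def cap(im,cam,roi,z):
    h=cv2.cvtColor(im,cv2.COLOR_BGR2HSV); k=((h[...,0]>5)&(h[...,0]<18)&(h[...,1]>170)&(h[...,2]>150)).astype(np.uint8)
    x0,y0,x1,y1=roi; kk=np.zeros_like(k); kk[y0:y1,x0:x1]=k[y0:y1,x0:x1]
    n,l,st,ce=cv2.connectedComponentsWithStats(kk); i=1+st[1:,4].argmax(); print('cap',ce[i],st[i]); return ce[i]
a=cap(im,c,(165,260,200,300),0); print([ray(c,[a],z)[0].round(4) for z in (.08,.086)])
b=cap(ims,s,(180,310,220,350),0); print([ray(s,[b],z)[0].round(4) for z in (.075,.08,.086)])
# purple
k=((hsv[...,0]>130)&(hsv[...,0]<160)&(hsv[...,1]>100)).astype(np.uint8); n,l,st,ce=cv2.connectedComponentsWithStats(k)
for i in range(1,n):
    if st[i,4]>50: print('purple',st[i],ray(c,[ce[i]],.044)[0].round(3))
E
```

```text
bar px [393.85430464 233.8807947 ] ((393.98779296875, 233.8902587890625), (4.638124942779541, 32.46687316894531), 83.6598129272461) 151
bar world [ 0.5568392  -0.18577955  0.064     ] [-2.26760137  0.83799351] yaw 0.13628078388995313
cap [175.776 275.904] [170 270  13  13 125]
[array([0.4265, 0.3933, 0.08  ]), array([0.4259, 0.3916, 0.086 ])]
cap [195.03333333 331.54166667] [187 323  17  18 240]
[array([0.4295, 0.3951, 0.075 ]), array([0.4267, 0.3956, 0.08  ]), array([0.4232, 0.3962, 0.086 ])]
purple [150 234  22  19 294] [0.519 0.453 0.044]
purple [183 237  20  19 280] [0.513 0.364 0.044]
purple [138 272  24  18 311] [0.416 0.474 0.044]
purple [172 306  21  17 284] [0.329 0.379 0.044]
```

```bash
python3 mv.py .4265 .3935 .2 -1.435;python3 mv.py .4265 .3935 .12 -1.435
```

```text
(17.75, [0.4354, -0.0268, 0.2155], [-1.5635, 0.0044, -1.4312], [0.1, -0.7, 0.7], 0.0369, [-0.24, 0.21, 1.81, 0.01, 1.11, -0.39])
[-0.4174, 0.0177, 0.0495, np.float64(0.21)]
(17.75, [0.4354, -0.0268, 0.2155], [-1.5635, 0.0044, -1.4312], [0.1, -0.7, 0.7], 0.0369, [-0.24, 0.21, 1.81, 0.01, 1.11, -0.39])
[-0.417, 0.0977, 0.0489, np.float64(0.21)]
```

Emit:
send_rows(motion=[[[-0.05,0.005,0.006,0],[-0.1,0.01,0.012,0],[-0.15,0.015,0.018,0],[-0.2,0.017,0.024,0],[-0.25,0.017,0.03,0.2],[-0.3,0.017,0.036,0.2],[-0.35,0.017,0.042,0.2],[-0.39,0.017,0.047,0.2]]], gripper=0.72)

```text
time: 18.55
tool_pos: [0.4289, 0.3681, 0.2002]
tool_rot: [-1.563, 0.005, -1.435]
contact_force: [1.1, -0.3, -0.4]
opening: 0.0665
```

```bash
python3 mv.py .4265 .3935 .12 -1.435
```

```text
(18.55, [0.4289, 0.3681, 0.2002], [-1.5627, 0.0046, -1.4354], [1.1, -0.3, -0.4], 0.0665, [0.57, 0.45, 1.5, 0.0, 1.18, 0.44])
[-0.0251, 0.0803, 0.0004, np.float64(-0.02)]
```

Emit:
send_rows(motion=[[[-0.015,0.02,0,0],[-0.025,0.045,0,0],[-0.025,0.07,0,0],[-0.025,0.08,0,0],[-0.025,0.08,0,0]]])

```text
time: 19.05
tool_pos: [0.4265, 0.3924, 0.1187]
tool_rot: [-1.566, 0.003, -1.437]
contact_force: [1.1, 0.2, -0.2]
opening: 0.0657
```

```bash
python3 mv.py .4265 .3935 .054 -1.435; python3 - <<'E'
from h import *
shot('scene','s15'); 
a=cv2.imread('pics/s15.png')[240:420,100:340];cv2.imwrite('pics/s15c.png',cv2.resize(a,(800,600),interpolation=cv2.INTER_CUBIC))
E
```

```text
(19.05, [0.4265, 0.3924, 0.1187], [-1.5655, 0.003, -1.4366], [1.1, 0.2, -0.2], 0.0657, [0.61, 0.57, 1.55, 0.0, 1.02, 0.48])
[-0.0008, 0.0647, -0.0002, np.float64(-0.09)]
```

View pics/s15c.png

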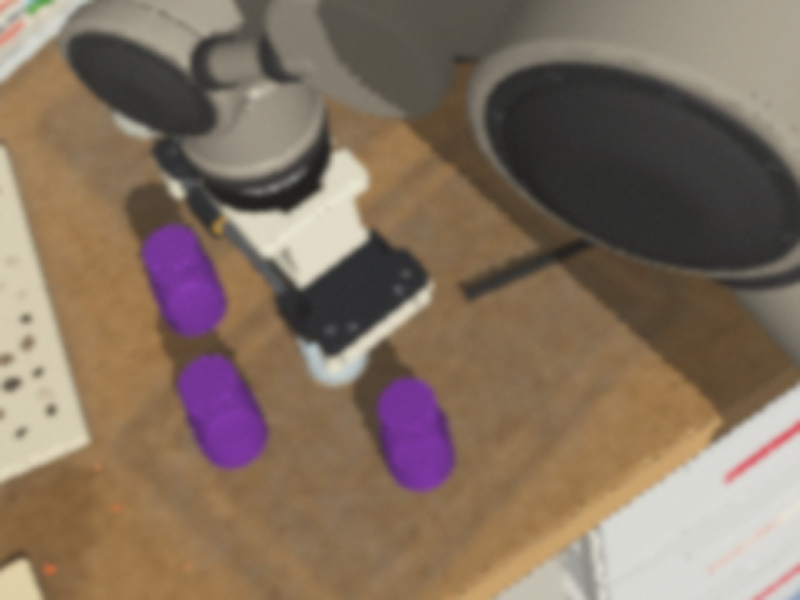

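Emit:
send_rows(motion=[[[0,0.015,0,0],[0,0.03,0,0],[0,0.045,0,0],[0,0.06,0,0],[0,0.065,0,0],[0,0.065,0,0]]])

```text
time: 19.7
tool_pos: [0.4281, 0.3931, 0.0557]
tool_rot: [-1.563, 0.005, -1.437]
contact_force: [0.6, 0.4, 0.1]
opening: 0.0661
```

Emit:
send_rows(motion=[[[0,0,0,0],[0,0,0,0],[0,0,0,0],[0,0,0,0],[0,0,0,0],[0,0,0,0]]], gripper=0.0, grip_force=25)

```text
time: 20.3
tool_pos: [0.4282, 0.3934, 0.0563]
tool_rot: [-1.562, 0.005, -1.437]
contact_force: [-2.0, -1.4, 5.8]
opening: 0.0427
```

```bash
python3 mv.py .4265 .3935 .2 -1.435
```

```text
(20.3, [0.4282, 0.3934, 0.0563], [-1.562, 0.0049, -1.4371], [-2.0, -1.4, 5.8], 0.0427, [0.61, 0.65, 1.6, 0.0, 0.88, 0.48])
[-0.0011, -0.1437, -0.0004, np.float64(-0.12)]
```

Emit:
send_rows(motion=[[[0,-0.02,0,0],[0,-0.05,0,0],[0,-0.09,0,0],[0,-0.13,0,0],[0,-0.144,0,0],[0,-0.144,0,0]]])

```text
time: 20.9
tool_pos: [0.4279, 0.3931, 0.2025]
tool_rot: [-1.558, 0.007, -1.437]
contact_force: [-1.3, 0.4, -2.3]
opening: 0.043
```

```bash
python3 mv.py .5994 -.18 .2 -3.005
```

```text
(20.9, [0.4279, 0.3931, 0.2025], [-1.5578, 0.0071, -1.437], [-1.3, 0.4, -2.3], 0.043, [0.61, 0.48, 1.45, 0.0, 1.2, 0.48])
[0.5909, -0.0004, 0.0935, np.float64(89.84)]
```

Emit:
send_rows(motion=[[[0.035,0,0.006,5],[0.075,0,0.012,11],[0.115,0,0.018,17],[0.155,0,0.025,23],[0.195,0,0.031,29],[0.235,0,0.037,35],[0.275,0,0.043,41],[0.31,0,0.049,46]]])

```text
time: 21.7
tool_pos: [0.5171, 0.0903, 0.1989]
tool_rot: [-1.57, 0.012, -2.245]
contact_force: [0.0, 0.1, -2.1]
opening: 0.0429
```

```bash
python3 mv.py .5994 -.18 .2 -3.005
```

```text
(21.7, [0.5171, 0.0903, 0.1989], [-1.5695, 0.0118, -2.2446], [0.0, 0.1, -2.1], 0.0429, [0.02, 0.39, 1.61, 0.01, 1.13, 0.69])
[0.1599, -0.0027, 0.233, np.float64(43.57)]
```

Emit:
send_rows(motion=[[[0.023,-0.003,0.033,6],[0.046,-0.003,0.066,13],[0.069,-0.003,0.1,20],[0.092,-0.003,0.133,27],[0.115,-0.003,0.166,34],[0.137,-0.003,0.2,40],[0.155,-0.003,0.225,43.5],[0.16,-0.003,0.233,43.5]]])

```text
time: 22.5
tool_pos: [0.5988, -0.1832, 0.1974]
tool_rot: [-1.579, 0.006, -3.008]
contact_force: [-0.7, 0.0, -2.2]
opening: 0.043
```

```bash
python3 mv.py .5994 -.18 .13 -3.005
```

```text
(22.5, [0.5988, -0.1832, 0.1974], [-1.579, 0.0061, -3.0082], [-0.7, 0.0, -2.2], 0.043, [-0.42, 0.57, 1.31, 0.01, 1.26, 1.01])
[-0.0006, 0.0674, -0.0025, np.float64(-0.18)]
```

Emit:
send_rows(motion=[[[0,0.02,-0.001,0],[0,0.05,-0.002,0],[0,0.08,-0.003,0],[0,0.1,-0.003,0],[0,0.115,-0.003,0],[0,0.122,-0.003,0],[0,0.125,-0.003,0],[0,0.125,-0.003,0]]])

```text
time: 23.3
tool_pos: [0.5989, -0.1787, 0.0722]
tool_rot: [-1.579, 0.006, -3.008]
contact_force: [0.4, 0.6, -2.7]
opening: 0.0434
```

```bash
python3 mv.py .5994 -.18 .069 -3.005; python3 look.py 16; python3 - <<'E'
import cv2
a=cv2.imread('pics/scene16.png')[120:270,260:460];cv2.imwrite('pics/s16c.png',cv2.resize(a,(800,600),interpolation=cv2.INTER_CUBIC))
E
```

```text
(23.3, [0.5989, -0.1787, 0.0722], [-1.5794, 0.0056, -3.0076], [0.4, 0.6, -2.7], 0.0434, [-0.42, 0.7, 1.44, 0.01, 1.0, 1.01])
[-0.0003, 0.0032, 0.0014, np.float64(-0.15)]
[ 0.4  0.6 -2.7] [40.3942484   2.11599648]
```

View pics/s16c.png

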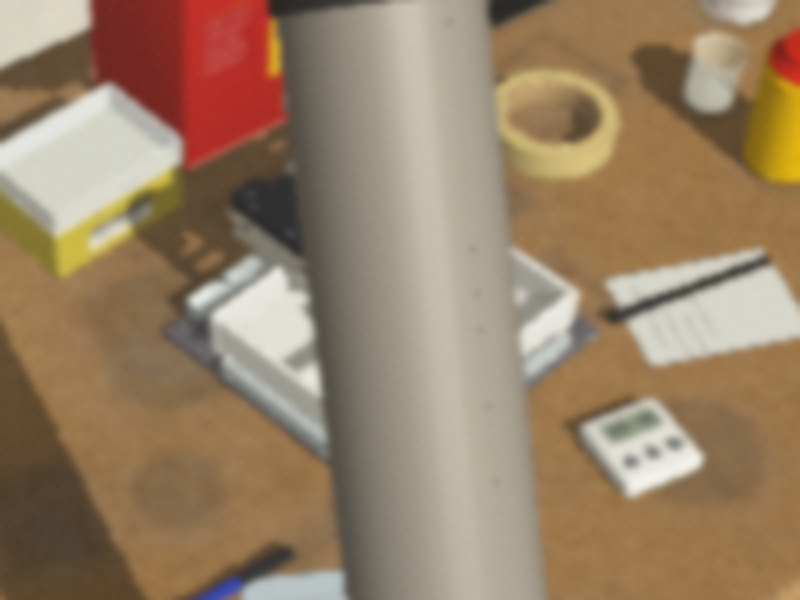

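View pics/t16c.png

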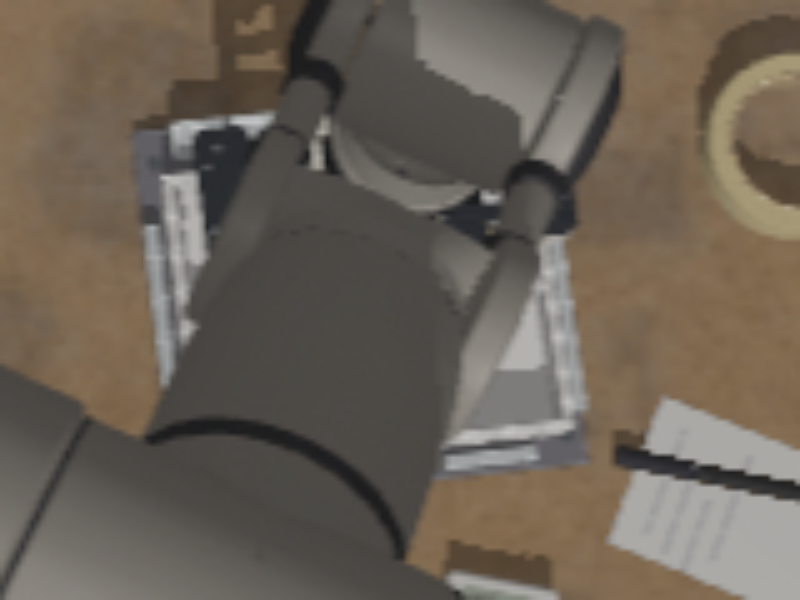

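Weight is still hanging and the bottle is about 3 mm above the floor. I'll lower it, open, and rise.

Emit:
send_rows(motion=[[[0,0.001,0,0],[0,0.002,0,0],[0,0.003,0,0],[0,0.003,0,0]]])

```text
time: 23.8
tool_pos: [0.5994, -0.1791, 0.0702]
tool_rot: [-1.578, 0.007, -3.008]
contact_force: [-0.1, -0.1, -2.4]
opening: 0.0427
```

Emit:
send_rows(motion=[[[0,0,0,0],[0,0,0,0],[0,0,0,0],[0,0,0,0],[0,0,0,0]]], gripper=0.7)

```text
time: 24.3
tool_pos: [0.5994, -0.1791, 0.0703]
tool_rot: [-1.578, 0.007, -3.008]
contact_force: [-0.9, 0.2, -0.7]
opening: 0.0641
```

Emit:
send_rows(motion=[[[0,-0.02,0,0],[0,-0.06,0,0],[0,-0.1,0,0],[0,-0.14,0,0],[0.03,-0.14,0.04,-8],[0.06,-0.14,0.09,-16],[0.09,-0.14,0.13,-24],[0.12,-0.14,0.16,-32]]])

```text
time: 25.1
tool_pos: [0.5016, -0.3547, 0.2084]
tool_rot: [-1.572, 0.01, -2.445]
contact_force: [0.6, -0.2, 0.0]
opening: 0.0642
```

```bash
python3 - <<'E'
from h import *
from mv import st
print(st())
shot('scene','s17');shot('top','t17')
a=cv2.imread('pics/t17.png')[160:310,200:520];cv2.imwrite('pics/t17c.png',cv2.resize(a,(800,375),interpolation=cv2.INTER_CUBIC))
E
```

```text
(25.1, [0.5016, -0.3547, 0.2084], [-1.5722, 0.0103, -2.4448], [0.6, -0.2, 0.0], 0.0642, [-0.75, 0.54, 1.33, 0.01, 1.27, 0.13])
```

View pics/t17c.png

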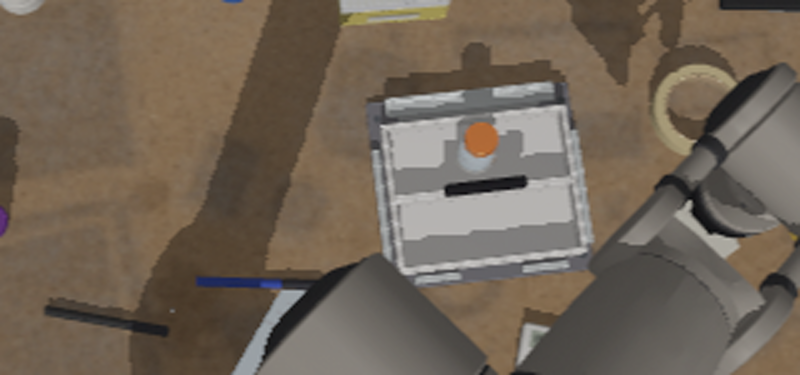

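View pics/s17.png

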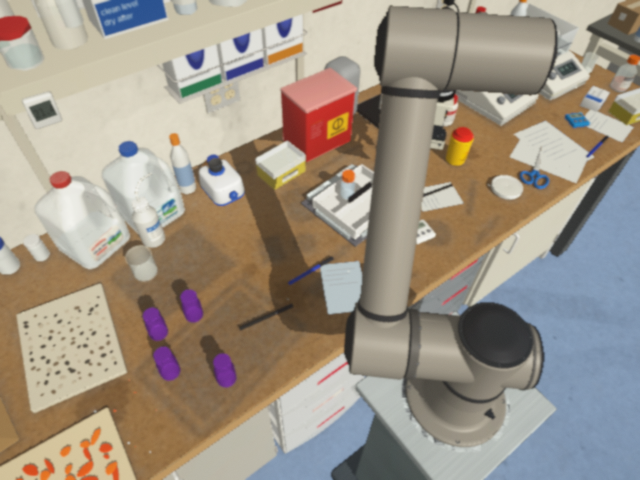

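```bash
cat > pen.py <<'E'
from dk import *
def pen(fn,roi,z=.010,thr=75,blue=False,cam='top'):
    c=read_camera(cam); im=cv2.imread('pics/%s.png'%fn); x0,y0,x1,y1=roi
    m=(im.max(2)<thr)
    if blue:
        h=cv2.cvtColor(im,cv2.COLOR_BGR2HSV); m=m|((h[...,0]>105)&(h[...,0]<130)&(h[...,1]>120))
    k=np.zeros(m.shape,np.uint8); k[y0:y1,x0:x1]=m[y0:y1,x0:x1]
    k=cv2.morphologyEx(k,cv2.MORPH_CLOSE,np.ones((3,3),np.uint8))
    n,l,st,ce=cv2.connectedComponentsWithStats(k); i=1+st[1:,4].argmax()
    ys,xs=np.nonzero(l==i); P=ray(c,np.c_[xs,ys],z)[:,:2]
    (cx,cy),(w,h),a=cv2.minAreaRect((P*1000).astype(np.float32))
    v=np.linalg.eigh(np.cov((P-P.mean(0)).T))[1][:,1]
    yaw=np.arctan2(v[1],v[0])
    if yaw>np.pi/2+.8: yaw-=np.pi
    if yaw<-np.pi/2+.8-.0: yaw+=np.pi if yaw<0 else 0
    print(fn,'centre',P.mean(0).round(4),'rect',np.round((cx,cy,w,h),1),'axis yaw',round(yaw,3),'px',ce[i].round(1))
    return P.mean(0),yaw
if __name__=='__main__':
    pen('t14',(435,255,505,290)); pen('t17',(205,275,270,300)); pen('t11',(270,262,335,282),blue=True); pen('t11',(205,275,270,300))
    pen('top0',(435,255,505,290));pen('top0',(205,275,270,300))
E
python3 pen.py
python3 -c "
import cv2
a=cv2.imread('pics/t14.png')[250:295,430:510];cv2.imwrite('pics/p3.png',cv2.resize(a,(800,450),interpolation=cv2.INTER_CUBIC))"
```

```text
t14 centre [ 0.4688 -0.3952] rect [ 469.2 -396.4  138.    11.6] axis yaw 1.388 px [467.  270.5]
t17 centre [0.4072 0.2143] rect [414.9 222.3 143.3  39.6] axis yaw 1.439 px [246.6 287.3]
t11 centre [0.448  0.0784] rect [444.9  70.3  33.5 161.1] axis yaw 1.665 px [296.1 273.8]
t11 centre [0.4076 0.2129] rect [419.8 221.2 143.3  49.8] axis yaw 1.452 px [247.1 287.1]
top0 centre [ 0.4687 -0.3955] rect [ 469.1 -396.6  138.4   11.6] axis yaw 1.388 px [467.1 270.5]
top0 centre [0.4081 0.2227] rect [409.7 225.9 138.8  22.6] axis yaw 1.435 px [243.6 286.9]
```

View pics/p3.png

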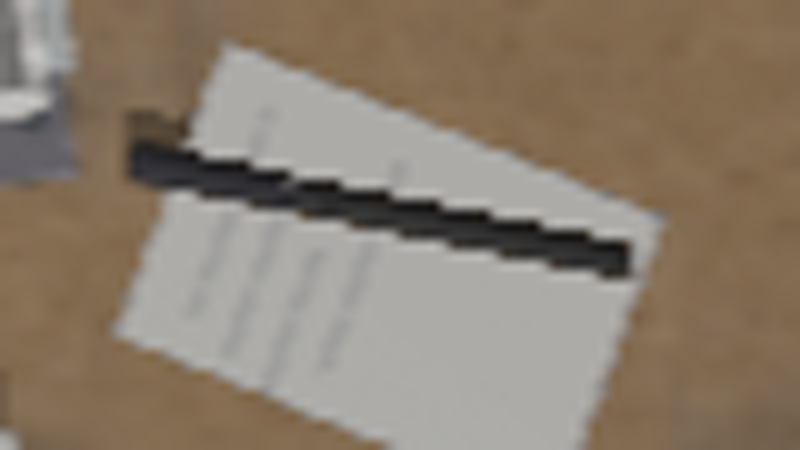

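```bash
python3 mv.py .4692 -.3962 .1 -1.754
```

```text
(25.5, [0.5032, -0.3518, 0.2083], [-1.5732, 0.0105, -2.4499], [1.3, -0.1, 0.1], 0.0639, [-0.74, 0.54, 1.33, 0.01, 1.27, 0.14])
[0.0556, 0.1077, 0.0128, np.float64(-39.87)]
```

Emit:
send_rows(motion=[[[0.01,0,0,-7],[0.02,0,0.005,-15],[0.035,0.02,0.01,-23],[0.05,0.05,0.0128,-31],[0.0556,0.08,0.0128,-39.9],[0.0556,0.105,0.0128,-39.9],[0.0556,0.108,0.0128,-39.9]]], gripper=0.4)

```text
time: 26.2
tool_pos: [0.4686, -0.3938, 0.0965]
tool_rot: [-1.571, 0.014, -1.753]
contact_force: [-0.4, 0.4, -0.7]
opening: 0.0367
```

```bash
python3 mv.py .4692 -.3962 .027 -1.754
```

```text
(26.2, [0.4686, -0.3938, 0.0965], [-1.5709, 0.0135, -1.7526], [-0.4, 0.4, -0.7], 0.0367, [-0.83, 0.65, 1.46, 0.01, 1.04, -0.65])
[0.0032, 0.0694, 0.001, np.float64(0.08)]
```

Emit:
send_rows(motion=[[[0.002,0.02,0.001,0],[0.003,0.04,0.001,0],[0.003,0.055,0.001,0],[0.003,0.064,0.001,0],[0.003,0.068,0.001,0],[0.003,0.069,0.001,0],[0.003,0.069,0.001,0]]])

```text
time: 26.9
tool_pos: [0.4696, -0.3963, 0.0281]
tool_rot: [-1.57, 0.013, -1.753]
contact_force: [0.2, -0.3, 0.3]
opening: 0.0368
```

Emit:
send_rows(motion=[[[0,0,0,0],[0,0,0,0],[0,0,0,0],[0,0,0,0],[0,0,0,0],[0,0,0,0]]], gripper=0.0, grip_force=20)

```text
time: 27.5
tool_pos: [0.4696, -0.3964, 0.0284]
tool_rot: [-1.57, 0.013, -1.753]
contact_force: [-1.0, 0.8, 2.1]
opening: 0.012
```

```bash
python3 mv.py .4692 -.3962 .15 -1.754
```

```text
(27.5, [0.4696, -0.3964, 0.0284], [-1.5698, 0.0126, -1.7526], [-1.0, 0.8, 2.1], 0.012, [-0.83, 0.75, 1.5, 0.01, 0.9, -0.66])
[-0.0016, -0.1216, -0.0003, np.float64(0.08)]
```

Emit:
send_rows(motion=[[[0,-0.015,0,0],[0,-0.04,0,0],[0,-0.07,0,0],[0,-0.1,0,0],[0,-0.122,0,0],[0,-0.122,0,0]]])

```text
time: 28.1
tool_pos: [0.4705, -0.3993, 0.155]
tool_rot: [-1.564, 0.008, -1.753]
contact_force: [-0.0, -0.1, 0.5]
opening: 0.0117
```

```bash
python3 - <<'E'
import numpy as np
c,s=np.cos(.137),np.sin(.137)
for x in (-.046,-.041,-.036): print(x,.5568+x*c,-.1858+x*s)
E
python3 mv.py .5112 -.1921 .13 -1.434
```

```text
-0.046 0.5112310122278406 -0.19208230478572907
-0.041 0.5161841630726406 -0.19139944556988897
-0.036 0.5211373139174404 -0.19071658635404884
(28.1, [0.4705, -0.3993, 0.155], [-1.5636, 0.0079, -1.7525], [-0.0, -0.1, 0.5], 0.0117, [-0.83, 0.59, 1.39, 0.01, 1.16, -0.66])
[-0.2109, 0.0267, 0.0024, np.float64(-18.25)]
```

Emit:
send_rows(motion=[[[-0.03,0,0,-3],[-0.065,0,0.001,-6],[-0.1,0,0.001,-10],[-0.135,0,0.002,-14],[-0.17,0.01,0.0024,-18.2],[-0.2,0.02,0.0024,-18.2],[-0.211,0.0267,0.0024,-18.2],[-0.211,0.0267,0.0024,-18.2]]])

```text
time: 28.9
tool_pos: [0.5107, -0.1905, 0.1288]
tool_rot: [-1.564, 0.007, -1.433]
contact_force: [0.5, 0.5, -0.4]
opening: 0.0118
```

```bash
python3 mv.py .5112 -.192 .045 -1.434; python3 look.py 18
```

```text
(28.9, [0.5107, -0.1905, 0.1288], [-1.5638, 0.0069, -1.4328], [0.5, 0.5, -0.4], 0.0118, [-0.5, 0.5, 1.64, 0.01, 1.0, -0.65])
[0.0021, 0.0837, -0.0003, np.float64(0.07)]
[ 0.5  0.5 -0.4] [-48.59633279   2.4212122 ]
```

View pics/t18c.png

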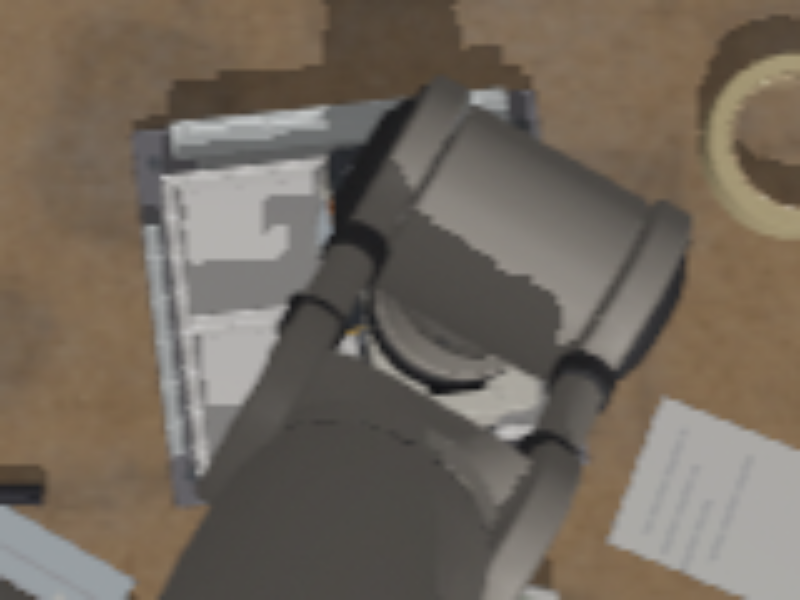

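Emit:
send_rows(motion=[[[0.002,0.015,0.001,0],[0.002,0.03,0.003,0],[0.002,0.045,0.004,0],[0.002,0.056,0.004,0],[0.002,0.061,0.004,0],[0.002,0.061,0.004,0]]])

```text
time: 29.6
tool_pos: [0.5157, -0.1945, 0.0685]
tool_rot: [-1.562, 0.005, -1.436]
contact_force: [0.2, -0.1, -0.5]
opening: 0.0115
```

```bash
python3 mv.py .5132 -.192 .067 -1.434
```

```text
(29.6, [0.5157, -0.1945, 0.0685], [-1.5624, 0.0053, -1.4359], [0.2, -0.1, -0.5], 0.0115, [-0.5, 0.6, 1.68, 0.01, 0.87, -0.65])
[-0.0028, 0.0015, -0.0022, np.float64(-0.11)]
```

Emit:
send_rows(motion=[[[0,0.001,0,0],[0,0.001,0,0],[0,0.001,0,0],[0,0.001,0,0],[0,0.001,0,0]]], gripper=0.24)

```text
time: 30.1
tool_pos: [0.5158, -0.1945, 0.0678]
tool_rot: [-1.562, 0.005, -1.436]
contact_force: [-0.3, -0.4, -0.1]
opening: 0.0221
```

Emit:
send_rows(motion=[[[0,-0.02,0,0],[0,-0.06,0,0],[0,-0.1,0,0],[-0.03,-0.13,-0.02,0],[-0.07,-0.14,-0.05,0],[-0.12,-0.14,-0.08,0],[-0.17,-0.14,-0.1,0],[-0.22,-0.14,-0.11,0]]])

```text
time: 30.9
tool_pos: [0.3793, -0.0039, 0.2081]
tool_rot: [-1.562, 0.005, -1.437]
contact_force: [1.3, -0.2, -0.7]
opening: 0.022
```

```bash
python3 look.py 19; python3 mv.py .4 .2 .15; python3 - <<'E'
import cv2
a=cv2.imread('pics/top19.png')[175:310,200:440];cv2.imwrite('pics/t19c.png',cv2.resize(a,(800,450),interpolation=cv2.INTER_CUBIC))
E
```

```text
[ 1.3 -0.2 -0.7] [-153.30491093  205.23097193]
(31.0, [0.3781, -0.0008, 0.208], [-1.5631, 0.0067, -1.4308], [0.7, -0.7, -0.2], 0.0218, [-0.21, 0.12, 1.96, 0.01, 1.06, -0.36])
[-0.1954, 0.0597, 0.0493, 0]
```

View pics/t19c.png

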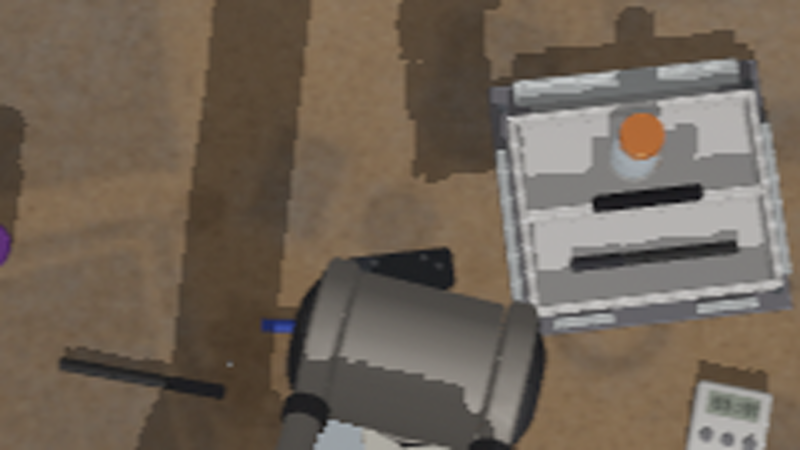

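View pics/scene19.png

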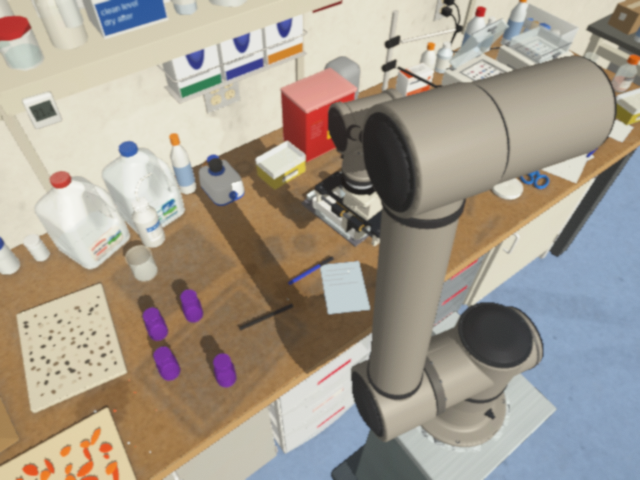

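```bash
python3 - <<'E'
from dk import *
c=read_camera('top')
a=cv2.imread('pics/t11.png')[255:305,210:340]; cv2.imwrite('pics/p12.png',cv2.resize(a,(780,300),interpolation=cv2.INTER_CUBIC))
E
```

```text
(no output)
```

View pics/p12.png

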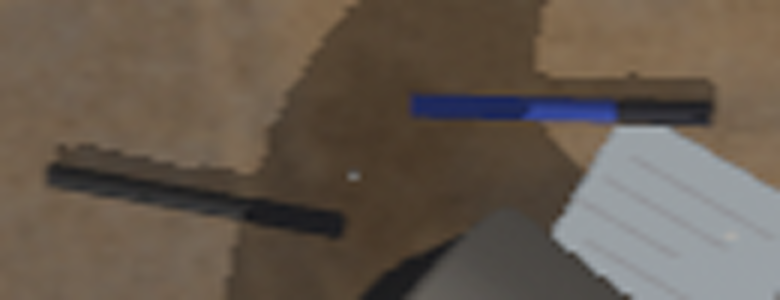

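```bash
python3 - <<'E'
from dk import *
c=read_camera('top'); q=lambda u,v:((u+.5)/6-.5+210,(v+.5)/6-.5+255)
for a,b in [((48,175),(343,225)),((411,105),(713,111))]:
    A,B=ray(c,[q(*a),q(*b)],.008); d=A-B; y=np.arctan2(d[1],d[0]); print(((A+B)/2).round(4),np.linalg.norm(d).round(4),'yaw',y.round(3),'tool',(y-np.pi).round(3))
E
python3 mv.py .447 .07 .2
```

```text
[0.4053 0.227  0.008 ] 0.139 yaw 1.428 tool -1.713
[0.4521 0.0589 0.008 ] 0.1402 yaw 1.575 tool -1.566
(31.1, [0.3812, -0.0043, 0.2084], [-1.5605, 0.0042, -1.4328], [-0.2, -0.5, -0.5], 0.0223, [-0.22, 0.12, 1.95, 0.01, 1.06, -0.36])
[-0.0645, 0.0094, 0.0753, 0]
```

```bash
python3 mv.py .4521 .0589 .1 -1.566
```

```text
(31.1, [0.3812, -0.0043, 0.2084], [-1.5605, 0.0042, -1.4328], [-0.2, -0.5, -0.5], 0.0223, [-0.22, 0.12, 1.95, 0.01, 1.06, -0.36])
[-0.0524, 0.1094, 0.0778, np.float64(7.63)]
```

Emit:
send_rows(motion=[[[-0.02,0.01,0.025,3],[-0.04,0.03,0.055,6],[-0.0524,0.06,0.0778,7.6],[-0.0524,0.09,0.0778,7.6],[-0.0524,0.107,0.0778,7.6],[-0.0524,0.109,0.0778,7.6]]], gripper=0.4)

```text
time: 31.7
tool_pos: [0.4517, 0.0579, 0.0981]
tool_rot: [-1.566, 0.006, -1.567]
contact_force: [0.7, -0.0, -0.3]
opening: 0.0367
```

```bash
python3 mv.py .4521 .0589 .027 -1.566
```

```text
(31.7, [0.4517, 0.0579, 0.0981], [-1.5657, 0.0055, -1.5669], [0.7, -0.0, -0.3], 0.0367, [-0.04, 0.41, 1.92, 0.01, 0.81, -0.05])
[-0.0006, 0.0711, 0.0001, np.float64(-0.05)]
```

Emit:
send_rows(motion=[[[0,0.02,0,0],[0,0.04,0,0],[0,0.057,0,0],[0,0.067,0,0],[0,0.0705,0,0],[0,0.0705,0,0],[0,0.0705,0,0]]])

```text
time: 32.4
tool_pos: [0.4527, 0.0581, 0.0283]
tool_rot: [-1.564, 0.005, -1.567]
contact_force: [1.3, 0.0, 0.6]
opening: 0.0369
```

Emit:
send_rows(motion=[[[0,0,0,0],[0,0,0,0],[0,0,0,0],[0,0,0,0],[0,0,0,0],[0,0,0,0]]], gripper=0.0, grip_force=20)

```text
time: 33.0
tool_pos: [0.4528, 0.0581, 0.0286]
tool_rot: [-1.564, 0.005, -1.567]
contact_force: [0.0, 0.5, 2.6]
opening: 0.0116
```

Emit:
send_rows(motion=[[[0,-0.015,0,0],[0,-0.04,0,0],[0,-0.07,0,0],[0,-0.1,0,0],[0,-0.115,0,0],[0,-0.115,0,0]]])

```text
time: 33.6
tool_pos: [0.4532, 0.0574, 0.1454]
tool_rot: [-1.559, 0.005, -1.567]
contact_force: [0.9, -0.9, -1.0]
opening: 0.0114
```

```bash
python3 mv.py .5211 -.1925 .13 -1.434
```

```text
(33.6, [0.4532, 0.0574, 0.1454], [-1.5595, 0.0052, -1.5669], [0.9, -0.9, -1.0], 0.0114, [-0.05, 0.34, 1.86, 0.01, 0.93, -0.05])
[0.2503, 0.0148, 0.0668, np.float64(-7.61)]
```

```bash
python3 mv.py .4938 -.1943 .12 -1.434
```

```text
(33.6, [0.4532, 0.0574, 0.1454], [-1.5595, 0.0052, -1.5669], [0.9, -0.9, -1.0], 0.0114, [-0.05, 0.34, 1.86, 0.01, 0.93, -0.05])
[0.252, 0.0245, 0.0394, np.float64(-7.61)]
```

Emit:
send_rows(motion=[[[0.03,0,0.005,-1],[0.07,0,0.011,-2],[0.11,0,0.017,-3.5],[0.15,0,0.023,-5],[0.19,0,0.03,-6.5],[0.225,0.01,0.036,-7.6],[0.252,0.02,0.0394,-7.6],[0.252,0.0245,0.0394,-7.6]]])

```text
time: 34.4
tool_pos: [0.4933, -0.1971, 0.1175]
tool_rot: [-1.561, 0.004, -1.438]
contact_force: [0.0, 0.6, 0.1]
opening: 0.0115
```

```bash
python3 mv.py .4938 -.1943 .069 -1.434
```

```text
(34.4, [0.4933, -0.1971, 0.1175], [-1.5607, 0.0044, -1.4378], [0.0, 0.6, 0.1], 0.0115, [-0.53, 0.5, 1.69, 0.01, 0.95, -0.67])
[-0.0025, 0.0485, 0.0004, np.float64(-0.22)]
```

Emit:
send_rows(motion=[[[-0.001,0.01,0,-0.2],[-0.0025,0.025,0,-0.2],[-0.0025,0.038,0,-0.2],[-0.0025,0.045,0,-0.2],[-0.0025,0.0475,0,-0.2],[-0.0025,0.0475,0,-0.2]]])

```text
time: 35.0
tool_pos: [0.4933, -0.1937, 0.0697]
tool_rot: [-1.561, 0.005, -1.434]
contact_force: [0.1, 0.3, 0.7]
opening: 0.0118
```

```bash
python3 mv.py .4938 -.1943 .069 -1.434
```

```text
(35.0, [0.4933, -0.1937, 0.0697], [-1.5614, 0.0048, -1.4336], [0.1, 0.3, 0.7], 0.0118, [-0.52, 0.56, 1.74, 0.01, 0.84, -0.67])
[0.0006, 0.0007, 0.0004, np.float64(0.03)]
```

Emit:
send_rows(motion=[[[0,0,0,0],[0,0,0,0],[0,0,0,0],[0,0,0,0],[0,0,0,0]]], gripper=0.24)

```text
time: 35.5
tool_pos: [0.4933, -0.1938, 0.0699]
tool_rot: [-1.561, 0.005, -1.434]
contact_force: [-0.4, -0.7, -0.5]
opening: 0.022
```

Emit:
send_rows(motion=[[[0,-0.02,0,0],[0,-0.06,0,0],[0,-0.1,0,0],[-0.04,-0.13,-0.01,0],[-0.09,-0.13,-0.02,0],[-0.14,-0.13,-0.03,0],[-0.19,-0.13,-0.04,0],[-0.24,-0.13,-0.05,0]]], gripper=0.24)

```text
time: 36.3
tool_pos: [0.4105, 0.0333, 0.2008]
tool_rot: [-1.56, 0.005, -1.435]
contact_force: [1.2, 0.9, -0.0]
opening: 0.0221
```

```bash
python3 look.py 20; python3 mv.py .4053 .227 .15 -1.713; python3 - <<'E'
import cv2
a=cv2.imread('pics/top20.png')[175:310,200:440];cv2.imwrite('pics/t20c.png',cv2.resize(a,(800,450),interpolation=cv2.INTER_CUBIC))
E
```

```text
[ 1.2  0.9 -0. ] [-117.35627994  237.86511764]
(36.4, [0.4088, 0.0363, 0.2006], [-1.5623, 0.0063, -1.4279], [0.7, -0.2, 0.8], 0.0222, [-0.1, 0.18, 1.9, 0.01, 1.05, -0.25])
[-0.1889, 0.052, 0.0233, np.float64(16.33)]
```

View pics/t20c.png

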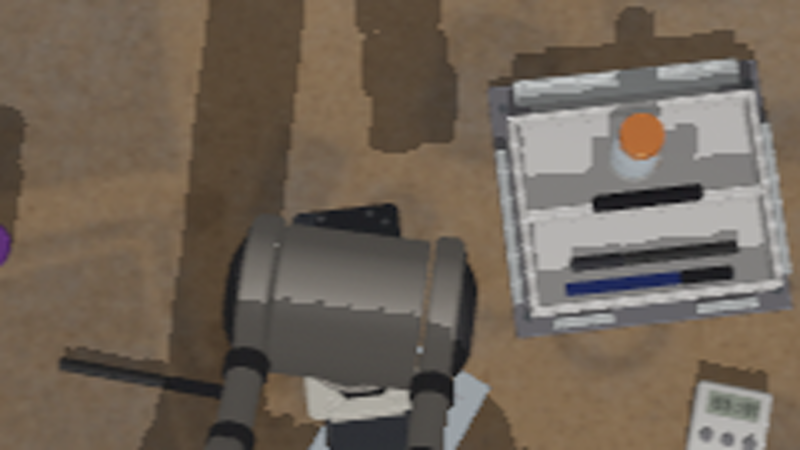

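Emit:
send_rows(motion=[[[-0.03,0,0.005,3],[-0.07,0,0.01,7],[-0.11,0.01,0.015,11],[-0.15,0.03,0.02,15],[-0.189,0.06,0.0233,16.3],[-0.189,0.09,0.0233,16.3],[-0.189,0.1,0.0233,16.3],[-0.189,0.1,0.0233,16.3]]], gripper=0.4)

```text
time: 37.2
tool_pos: [0.4052, 0.2266, 0.101]
tool_rot: [-1.567, 0.007, -1.713]
contact_force: [-0.2, -0.3, 0.2]
opening: 0.0369
```

```bash
python3 mv.py .4053 .227 .027 -1.713
```

```text
(37.2, [0.4052, 0.2266, 0.101], [-1.5671, 0.0068, -1.7128], [-0.2, -0.3, 0.2], 0.0369, [0.34, 0.42, 1.89, 0.01, 0.82, 0.48])
[0.0001, 0.074, -0.0002, np.float64(0.01)]
```

Emit:
send_rows(motion=[[[0,0.02,0,0],[0,0.04,0,0],[0,0.058,0,0],[0,0.069,0,0],[0,0.0735,0,0],[0,0.0735,0,0],[0,0.0735,0,0]]])

```text
time: 37.9
tool_pos: [0.4062, 0.2271, 0.0283]
tool_rot: [-1.566, 0.007, -1.713]
contact_force: [0.1, 0.1, 0.3]
opening: 0.0368
```

Emit:
send_rows(motion=[[[0,0,0,0],[0,0,0,0],[0,0,0,0],[0,0,0,0],[0,0,0,0],[0,0,0,0]]], gripper=0.0, grip_force=20)

```text
time: 38.5
tool_pos: [0.4063, 0.2272, 0.0286]
tool_rot: [-1.565, 0.008, -1.713]
contact_force: [-1.5, -0.2, 5.4]
opening: 0.0117
```

Emit:
send_rows(motion=[[[0,-0.015,0,0],[0,-0.04,0,0],[0,-0.07,0,0],[0,-0.1,0,0],[0,-0.11,0,0],[0,-0.11,0,0]]])

```text
time: 39.1
tool_pos: [0.4062, 0.2267, 0.1395]
tool_rot: [-1.563, 0.009, -1.713]
contact_force: [0.0, 0.0, -0.6]
opening: 0.0112
```

```bash
python3 mv.py .5201 -.1909 .12 -1.434
```

```text
(39.1, [0.4062, 0.2267, 0.1395], [-1.563, 0.009, -1.7131], [0.0, 0.0, -0.6], 0.0112, [0.34, 0.36, 1.85, 0.01, 0.92, 0.48])
[0.3974, 0.0173, 0.1718, np.float64(-15.99)]
```

Emit:
send_rows(motion=[[[0.035,0,0.015,-2],[0.075,0,0.032,-4],[0.115,0,0.05,-6],[0.155,0,0.067,-8],[0.195,0,0.085,-10],[0.235,0,0.102,-12],[0.275,0,0.12,-14],[0.315,0,0.137,-16]]])

```text
time: 39.9
tool_pos: [0.4966, -0.1062, 0.1357]
tool_rot: [-1.563, 0.008, -1.433]
contact_force: [1.4, 1.5, -0.2]
opening: 0.0118
```

```bash
python3 mv.py .5201 -.1909 .12 -1.434
```

```text
(39.9, [0.4966, -0.1062, 0.1357], [-1.5635, 0.008, -1.4327], [1.4, 1.5, -0.2], 0.0118, [-0.37, 0.44, 1.74, 0.01, 0.97, -0.51])
[0.0873, 0.0151, 0.0115, np.float64(0.07)]
```

Emit:
send_rows(motion=[[[0.035,0,0.005,0],[0.065,0.005,0.009,0],[0.085,0.012,0.0115,0],[0.0873,0.015,0.0115,0],[0.0873,0.03,0.0115,0],[0.0873,0.05,0.0115,0],[0.0873,0.0655,0.0115,0],[0.0873,0.0655,0.0115,0]]])

```text
time: 40.7
tool_pos: [0.5185, -0.1882, 0.0669]
tool_rot: [-1.569, 0.012, -1.432]
contact_force: [-0.2, -0.8, -0.4]
opening: 0.0116
```

```bash
python3 mv.py .5201 -.1909 .069 -1.434
```

```text
(40.7, [0.5185, -0.1882, 0.0669], [-1.5685, 0.012, -1.4317], [-0.2, -0.8, -0.4], 0.0116, [-0.49, 0.6, 1.67, 0.01, 0.88, -0.64])
[0.0029, -0.0022, 0.0012, np.float64(0.13)]
```

Emit:
send_rows(motion=[[[0.001,-0.002,0.001,0],[0.003,-0.002,0.001,0],[0.003,-0.002,0.001,0]]])

```text
time: 41.0
tool_pos: [0.5204, -0.1912, 0.0697]
tool_rot: [-1.567, 0.011, -1.431]
contact_force: [-0.4, 0.6, 1.0]
opening: 0.0115
```

Emit:
send_rows(motion=[[[0,0,0,0],[0,0,0,0],[0,0,0,0],[0,0,0,0],[0,0,0,0]]], gripper=0.2)

```text
time: 41.5
tool_pos: [0.5204, -0.1913, 0.0697]
tool_rot: [-1.567, 0.011, -1.431]
contact_force: [-0.9, 0.2, 0.0]
opening: 0.0185
```

Emit:
send_rows(motion=[[[0,-0.02,0,0],[0,-0.06,0,0],[0,-0.1,0,0],[-0.04,-0.13,-0.01,0],[-0.09,-0.13,-0.03,0],[-0.14,-0.13,-0.05,0],[-0.19,-0.13,-0.07,0],[-0.24,-0.13,-0.08,0]]])

```text
time: 42.3
tool_pos: [0.4107, 0.0228, 0.202]
tool_rot: [-1.567, 0.011, -1.433]
contact_force: [1.3, 1.2, 0.3]
opening: 0.0185
```

Emit:
send_rows(motion=[[[-0.05,0,0,0],[-0.1,0,0,0],[-0.15,0,0,0],[-0.2,0,0,0],[-0.25,0,0,0],[-0.25,0,0,0]]])

```text
time: 42.9
tool_pos: [0.3748, 0.2753, 0.205]
tool_rot: [-1.566, 0.013, -1.426]
contact_force: [0.5, 0.0, 0.5]
opening: 0.0183
```

```bash
python3 look.py 21; python3 mv.py .4053 .227 .15 -1.713; python3 - <<'E'
import cv2
a=cv2.imread('pics/top21.png')[175:310,320:500];cv2.imwrite('pics/t21c.png',cv2.resize(a,(800,600),interpolation=cv2.INTER_CUBIC))
E
```

```text
[0.5 0.  0.5] [-119.58847349  482.41162316]
(43.0, [0.3756, 0.2713, 0.2046], [-1.5676, 0.0106, -1.4292], [0.5, 0.3, -0.9], 0.0186, [0.45, 0.27, 1.76, 0.01, 1.1, 0.31])
[0.0486, 0.0541, 0.023, np.float64(16.26)]
```

View pics/t21c.png

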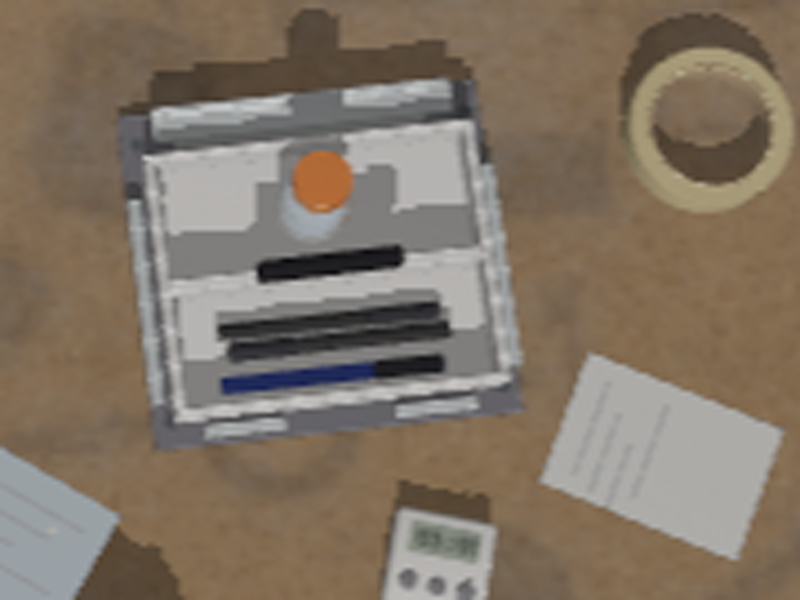

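View pics/scene21.png

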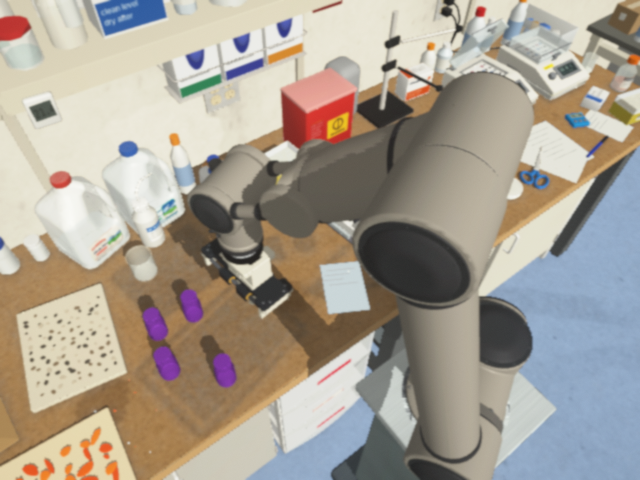

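```bash
python3 - <<'E'
from dk import *
c=shot('top'); im=cv2.imread('pics/top21.png')
m=(im.max(2)<60).astype(np.uint8); roi=np.zeros_like(m); roi[222:241,372:415]=m[222:241,372:415]
n,l,s,ce=cv2.connectedComponentsWithStats(roi); i=1+s[1:,4].argmax()
P=ray(c,[ce[i]],.064)[0]; print('bar',ce[i],s[i,4],todock(P)*1000)
q=lambda u,v:((u+.5)/4.444-.5+320,(v+.5)/4.444-.5+175)
for n,p,z,e in [('TL',(147,158),.043,(83,103)),('TR',(474,122),.043,(83,-103)),('BR',(512,375),.043,(-83,-103)),('BL',(178,418),.043,(-83,103))]:
    print(n,(todock(ray(c,[q(*p)],z)[0])*1000).round(1),e)
h=cv2.cvtColor(im,cv2.COLOR_BGR2HSV); k=((h[...,0]>5)&(h[...,0]<18)&(h[...,1]>170)&(h[...,2]>150)); ys,xs=np.nonzero(k[205:230,375:410]); 
print('bottle',todock(ray(c,[(xs.mean()+375,ys.mean()+205)],.1)[0])*1000)
E
```

```text
bar [393.82993197 233.94557823] 147 [-2.43725315  0.9277106 ]
TL [ 80.7 101.8] (83, 103)
TR [  80.5 -103.9] (83, -103)
BR [ -80.2 -103.7] (-83, -103)
BL [-83.5 102.9] (-83, 103)
bottle [43.00291152  3.96222294]
```

The carrier reads flat and home (handle at x -2.4, y 0.9 mm). The bottle and all three pens are in their bays, and the arm is clear, so I'm handing in.

```bash
python3 -c "
from cell import hand_in
print(hand_in())"
```

```text
the job is handed in; nothing more can be done
None
```

The carrier is home in the dock with its tongue under the lip. The bottle stands in the rear bay and all three pens lie in the front bay. I handed the job in at about 43 s; it gave no verdict.

- **Fitting the carrier:** The moves can't tilt the tool, so I set the carrier's front edge on the front stops and let the rear drop, which tilted it. I then pushed the tongue slowly under the lip until the front fell flat.
- **Tilt step:** That tilt was only about 0.064 rad by geometry, close to the 0.06 needed. So I lightly gripped the handle and lifted with the tongue caught under the lip, for a tilt of about 0.1 rad judged from how far the jaws opened. Then I lowered it and let go. I did not measure the tilt directly.
- **Stocking:** I stood the orange-capped bottle in the rear bay. Each pen was dropped about 25 mm, to keep the gripper body clear of the bottle. I found no white pot: the other capped jars on the bench are the wrong colour, size or out of reach. That leaves four items, which the task allows.
- **Last checks (top camera):**
  - The handle is at x -2.4, y +0.9 mm in the dock, and the rim corners are within about 3 mm of where they should be.
  - The bottle is upright at x 43, y 4 mm in the dock.
  - The pens lie flat side by side below the rim.
  - The timer, tape roll and beaker look unmoved by eye; I did not measure them.
- **Disagreement:** The two cameras placed the dock up to 7 mm apart in y. I used the top camera, and the fit and the contact forces agreed with it.

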